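# Load the incubation chest

### The arm

A 6-joint arm with a two-finger parallel gripper is mounted at the origin on the work surface. World frame = base frame: x ahead of the robot, y to its left, z up, the work surface at z = 0. Lengths are in m, angles in degrees, forces in N, time in s.
With the tool pointing down it reaches from about 0.4 to 0.825 m from the base axis. Payload 7 kg.
Tool frame: the origin (TCP) lies midway between the tips of the shut fingers; the grasp point (between the pads) lies 19 mm behind it; z points along the fingers, y is the direction in which the jaws open and shut (so a half turn about z gives the same grasp; the last joint's range is limited). The gripper opens to 88 mm and grips with 3 to 60 N. Pads are 19 mm wide; open, the fingers measure 130 mm over their backs; the gripper's body (78 mm by 193 mm) begins 47 mm behind the grasp point.
Start: joints at [-58.894, 20.546, 0.682, 0, -70.136, -16.507], TCP at [0.17, -0.653, 0.227] pointing down, gripper open.
Joint ranges: [-176.03, 176.03], [-82.01, 121.73], [-58.28, 71.71], [-173.87, 95.51], [-174.79, -0.11], [-173.66, 173.66]. Speed limits (degrees/s): [136.94, 136.94, 172.46, 180, 180, 180].

### API

Orientations are given as a 3x3 rotation matrix whose columns are the frame's x, y, z axes.
In Python, from rig import robot gives the robot as it stands. Calls block until the motion is done:
- robot.goto(position, orientation): joint-space move of the TCP to a pose.
- robot.servo_line(position, ori=None, speed=0.15): straight line of the TCP; ori=None keeps the orientation; speed is the mean speed in m/s.
- robot.movej(angles): joint-space move.
- robot.move_gripper(opening): opening from 0.0 (shut) to 1.0 (fully open); the grip force is fixed at half the most; returns when the fingers have stopped.
- robot.dwell(seconds).
- robot.ik(position, orientation): joint angles nearest the present ones, or None.
- robot.grab_frame(name): name is "side" or "top"; returns (picture, depth): 400x640x3 uint8, red, green, blue; 400x640 float32, m along the optical axis (not along the pixel's ray), 0 where there is no reading.
- robot.camera_info(name): a dict with "vfov" (degrees; the focal length in pixels is half the picture's height over the tangent of half this angle, whatever the lens; pixels are square), "cx", "cy" (the principal point, pixels), "view" (4x4, takes a point from world to camera coordinates). Camera axes: x right, y down, z forward; pixel columns grow to the right and rows downward; lengths in m; the calibration is good to about 2 mm. A picture is of the moment at which its call begins. camera_info takes no time and is no camera call.
A pose or a line that the arm cannot do raises robot.Unreachable and nothing moves.
- robot.job_done(): hands the job in, once; it reports no verdict.
Readings, each from a call of its own:
- robot.read_t(): time.
- robot.read_qpos(): joint angles.
- robot.read_qvel(): joint speeds.
- robot.read_effort(): joint torques, N m.
- robot.read_position(): TCP position.
- robot.read_tcp_rot(): TCP orientation.
- robot.read_force(): force on the tool from outside, world axes, zero at the start.
- robot.read_ft_torque(): the same for the moment, N m.
- robot.read_grip_width(): opening from 0.0 (shut) to 1.0 (fully open).
Only numpy, scipy, OpenCV 4.12 (cv2) and the standard library are available. Lean on these libraries where they do the work, as an engineer would, in place of code of your own. Each camera call takes 0.05 s, during which the arm holds its last target.

### The job

Draw the chest's lid bolt fully with the hook rod (it is over the rear grille, so do not touch the bolt with the gripper), then swing the lid up and over until it stands open by itself, and set every test cartridge upright on the chest's floor. When all are in, swing the lid back down fully shut, leaving the bolt drawn for the next batch; the rod must end lying in both forks of its cradle as it was, hook hanging down, and the other things on the bench are to be left alone.

Things in the scene. Friction and masses are not known exactly. Their poses are not given: they have to be found in the camera images.
- chest: white fixed incubation chest 420 (x) x 220 (y) x 100 mm high; walls and floor 12 mm, inner floor 396 x 196 mm; origin centre of underside, x along its length (away from the robot), z up. On the lid's far end is the bolt's upright flat tab, 8 (x) x 34 (y) x 38 mm high; lid shut, its centre is at chest x = 165 less the drawn distance, y = -45, z = 147.5 mm. Keeper bracket from x = 214, 148 mm high
- lid_bar (a point): centre of the lid's black grab bar: a round bar 12 mm thick and 120 mm long, parallel to chest x (this point's x), carried 46 mm clear of the lid's top face on two posts near its ends, its axis 9 mm in from the lid's free edge; point axes turn with the lid (z off its top face). It moves about lid_hinge on a circle in the chest's y-z plane
- lid_hinge (a point): point on the lid's hinge line level with the bar; the hinge line is parallel to chest x, along the chest's +y long edge, 100 mm above the cabinet floor. With the lid shut the bar's centre is 218 mm to chest -y and 67 mm above this point
- lid (a joint): lid angle in rad: 0 shut, grows as the -y edge is lifted up and over towards +y; stop at 1.70. Steel lid 420 x 222 x 14 mm, 0.8 kg with its bolt, its top face 115 mm above the cabinet floor when shut. Slow damped hinge with no catch: left alone it sinks shut below about 1.48 rad and leans open to the stop above that. It cannot be lifted while the bolt is in the keeper
- bolt (a joint): how far the lid bolt is drawn, m: 0 home in the keeper at the chest's far end, 0.045 fully drawn towards the robot (chest -x); clear of the keeper from 0.026. Friction about 2 N; stays where it is put. A 12 mm round bar along x, its top 133 mm above the cabinet floor, 75 mm either side of its upright tab (see chest); a low guide (136 mm high) stands at x = 197 mm behind the tab
- rod_grip (a point): centre of the hook rod's black handle, 110 long (x) x 15 wide (y) x 19 mm high (z); a 10 mm round steel rod runs through it along x, 103 mm back to a ball end and 205 mm forward (+x) to the hook. 0.16 kg, balance point about 33 mm forward of this point. Starts lying in the cradle with the hook hanging down
- rod_hook (a point): near the end of the rod's hook: the rod ends in a straight leg, 10 mm thick, turned square down (rod -z) at 205 mm from the handle's centre; this point lies on the leg 45 mm below the rod's axis, the leg's round end is 8 mm lower still
- cradle: fixed steel cradle: base plate 215 x 60 x 8 mm with two V-shaped forks at x = -78 and +102 mm that take the rod's round parts either side of the handle; at home the rod's x axis lies along the cradle's x and the handle's centre is 77 mm above the cabinet floor over the cradle's origin; the V mouths are about 48 mm wide and end 17 mm above the rod's axis. Origin on the underside
- cartridge1_center (a point): specimen test cartridge: 52 x 52 x 8 mm foot, 40 x 40 mm square body above it, 76 mm tall, 0.1 kg, stands upright on the cabinet floor at the start; point at its centre, half-way up (38 mm above its underside); x, y square to its sides, z up. All cartridges are alike; absent ones read None
- cartridge2_center (a point): specimen test cartridge: 52 x 52 x 8 mm foot, 40 x 40 mm square body above it, 76 mm tall, 0.1 kg, stands upright on the cabinet floor at the start; point at its centre, half-way up (38 mm above its underside); x, y square to its sides, z up. All cartridges are alike; absent ones read None
- cartridge3_center (a point): specimen test cartridge: 52 x 52 x 8 mm foot, 40 x 40 mm square body above it, 76 mm tall, 0.1 kg, stands upright on the cabinet floor at the start; point at its centre, half-way up (38 mm above its underside); x, y square to its sides, z up. All cartridges are alike; absent ones read None
- cartridge4_center (a point): specimen test cartridge: 52 x 52 x 8 mm foot, 40 x 40 mm square body above it, 76 mm tall, 0.1 kg, stands upright on the cabinet floor at the start; point at its centre, half-way up (38 mm above its underside); x, y square to its sides, z up. All cartridges are alike; absent ones read None
- reagent_jar: bystander: small capped amber jar, 44 mm across, 58 mm tall, origin under its centre
- dish_stack: bystander: stack of three culture dishes, 91 mm across, 44 mm tall, origin under its centre
- marker: bystander: black marker pen lying down, 140 mm long, 18 mm thick, along its x
- tip_box: bystander: clear pipette-tip box with grey lid, 87 x 122 x 62 mm, origin under its centre
- spray_bottle: bystander: white bottle, 72 mm across, 170 mm tall, origin under its centre
- beaker: bystander: empty glass beaker, 70 mm across, 85 mm tall, origin under its centre

How it is judged (in metres and radians):
On the way, in this order (a step that is already met when the one before it is completed fails the run):
1. the bolt is drawn (more than 38 mm of its 45) with the lid still shut (value of joint bolt above 0.038 m and value of joint lid below 0.08 rad), for 0.2 s.
2. the lid stands open on its own (above 1.6 rad, still, untouched) for a second (value of joint lid above 1.6 rad and velocity of joint lid between -0.1 and 0.1 rad/s and contact force between each of the fingers, the arm and lid below 0.1 N), for 1 s.
3. every cartridge stands upright in the chest, released, the lid still standing open (value of joint lid above 1.6 rad and x of cartridge1_center in the frame of chest between -0.185 and 0.185 m and y of cartridge1_center in the frame of chest between -0.085 and 0.085 m and z of cartridge1_center in the frame of chest between 0.038 and 0.062 m and angle between each of cartridge1_center, cartridge2_center, cartridge3_center, cartridge4_center's own z axis and vertical below 0.2 rad and x of cartridge2_center in the frame of chest between -0.185 and 0.185 m and y of cartridge2_center in the frame of chest between -0.085 and 0.085 m and z of cartridge2_center in the frame of chest between 0.038 and 0.062 m and x of cartridge3_center in the frame of chest between -0.185 and 0.185 m and y of cartridge3_center in the frame of chest between -0.085 and 0.085 m and z of cartridge3_center in the frame of chest between 0.038 and 0.062 m and x of cartridge4_center in the frame of chest between -0.185 and 0.185 m and y of cartridge4_center in the frame of chest between -0.085 and 0.085 m and z of cartridge4_center in the frame of chest between 0.038 and 0.062 m and linear speed of each of cartridge1, cartridge2, cartridge3, cartridge4 below 0.03 m/s and contact force between the fingers and cartridge1 below 0.1 N and contact force between the fingers and cartridge2 below 0.1 N and contact force between the fingers and cartridge3 below 0.1 N and contact force between the fingers and cartridge4 below 0.1 N), for 0.3 s.
At the end, for the whole second after the job is handed in: lid shut (under 0.04 rad), bolt drawn (over 35 mm); every cartridge at rest on the chest floor, within 0.2 rad of upright; rod at rest in both forks, handle within 20 mm along, 10 mm across and 8 mm up or down of home, hook hanging down (45 mm point within 30 mm sideways) (value of joint lid below 0.04 rad and value of joint bolt above 0.035 m and x of cartridge1_center in the frame of chest between -0.185 and 0.185 m and y of cartridge1_center in the frame of chest between -0.085 and 0.085 m and z of cartridge1_center in the frame of chest between 0.038 and 0.062 m and angle between each of cartridge1_center, cartridge2_center, cartridge3_center, cartridge4_center's own z axis and vertical below 0.2 rad and x of cartridge2_center in the frame of chest between -0.185 and 0.185 m and y of cartridge2_center in the frame of chest between -0.085 and 0.085 m and z of cartridge2_center in the frame of chest between 0.038 and 0.062 m and x of cartridge3_center in the frame of chest between -0.185 and 0.185 m and y of cartridge3_center in the frame of chest between -0.085 and 0.085 m and z of cartridge3_center in the frame of chest between 0.038 and 0.062 m and x of cartridge4_center in the frame of chest between -0.185 and 0.185 m and y of cartridge4_center in the frame of chest between -0.085 and 0.085 m and z of cartridge4_center in the frame of chest between 0.038 and 0.062 m and linear speed of each of cartridge1, cartridge2, cartridge3, cartridge4, rod below 0.03 m/s and x of rod_grip in the frame of cradle between -0.02 and 0.02 m and y of rod_grip in the frame of cradle between -0.01 and 0.01 m and z of rod_grip in the frame of cradle between 0.07 and 0.088 m and x of rod_hook in the frame of cradle between 0.17 and 0.24 m and y of rod_hook in the frame of cradle between -0.03 and 0.03 m and z of rod_hook in the frame of cradle below 0.06 m); the robot touches nothing.
It fails at once if the gripper or arm touches the bolt (contact force between any of the fingers, the arm and bolt above 0.5 N).
It fails at once if another thing on the bench is moved more than 50 mm (distance of any of reagent_jar, dish_stack, marker, tip_box, spray_bottle, beaker from where it was at the start of the episode above 0.05 m).
Of cartridge1, cartridge2, cartridge3, cartridge4 only 2 to 4 are there at a start; the rules pass over those that are not, and their reading is None.
At some moment in a run one of cartridge1, cartridge2, cartridge3, cartridge4 may be knocked a few centimetres aside while the robot is not near it.
It also fails if it takes over 210 s, if anything falls off the work surface, if the arm or the gripper's body presses on something with over 40 N, if the wrist force passes 120 N, or if a joint passes its speed limit or range.

## Working session

There is one attempt and no reset: what is moved stays moved. The work goes in short steps, each a Python script; the robot and the scene stay as the last script left them, time stands still between calls to the robot, and variables do not carry over. Pictures are saved under pics/ and viewed, and the job is handed in when it is done.

```bash
ls; mkdir -p pics; python3 - <<'E'
from rig import robot
import cv2,numpy as np
for n in("top","side"):
    p,d=robot.grab_frame(n); cv2.imwrite(f"pics/{n}0.png",p[:,:,::-1]); np.save(f"pics/{n}0.npy",d)
    print(n,robot.camera_info(n))
print(robot.read_t(),robot.read_position(),robot.read_tcp_rot())
E
```

```text
pics
top {'vfov': 48.07829646729908, 'cx': 317.41891564144447, 'cy': 199.2879330792614, 'view': array([[-0.02913157, -0.99930849,  0.02310599, -0.01346853],
       [-0.99414561,  0.02655942, -0.10473353,  0.57987272],
       [ 0.10404742, -0.02602177, -0.99423186,  1.35798432],
       [ 0.        ,  0.        ,  0.        ,  1.        ]])}
side {'vfov': 56.1043211943414, 'cx': 319.6798541131183, 'cy': 198.5377919807234, 'view': array([[-0.99235573, -0.12183471, -0.01965744,  0.57983113],
       [-0.04425215,  0.49998587, -0.86490224,  0.13105178],
       [ 0.11520355, -0.85742081, -0.50155528,  1.23805307],
       [ 0.        ,  0.        ,  0.        ,  1.        ]])}
0.1 [ 0.16999792 -0.65277791  0.2257381 ] [[-9.67736681e-01 -2.51963192e-01 -5.15886230e-04]
 [-2.51963677e-01  9.67735682e-01  1.39830268e-03]
 [ 1.46920708e-04  1.48317338e-03 -9.99998889e-01]]
```

View pics/top0.png

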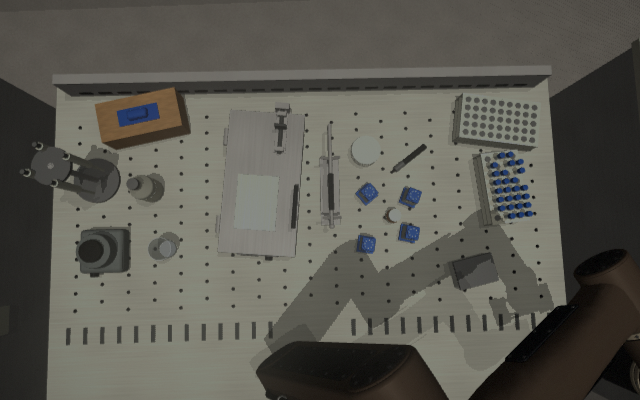

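View pics/side0.png

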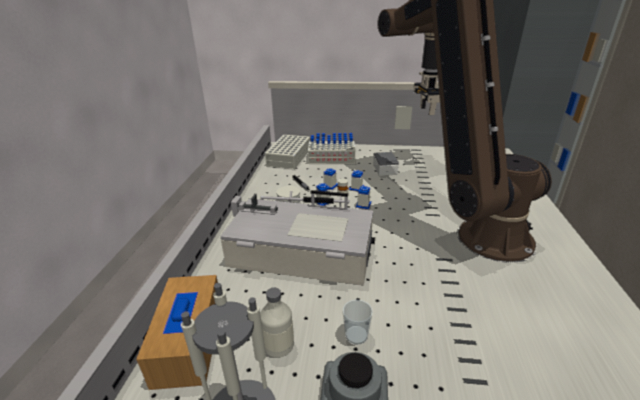

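```bash
cat > h.py <<'E'
import numpy as np,cv2
from rig import robot
def cam(n):
    c=robot.camera_info(n); f=200/np.tan(np.radians(c['vfov'])/2); return f,c['cx'],c['cy'],np.array(c['view'])
def cloud(n,d):
    f,cx,cy,V=cam(n); v,u=np.mgrid[0:400,0:640]
    P=np.stack([(u-cx)/f*d,(v-cy)/f*d,d],-1); return (P-V[:3,3])@V[:3,:3]
def ray(n,u,v,z):
    f,cx,cy,V=cam(n); R=V[:3,:3]; o=-R.T@V[:3,3]; k=R.T@np.array([(u-cx)/f,(v-cy)/f,1]); return o+k*(z-o[2])/k[2]
def proj(n,p):
    f,cx,cy,V=cam(n); q=V[:3,:3]@np.asarray(p)+V[:3,3]; return q[0]/q[2]*f+cx,q[1]/q[2]*f+cy
def save(n,name,crop=None,s=1):
    p,d=robot.grab_frame(n); im=p[:,:,::-1]
    if crop: u0,v0,u1,v1=crop; im=im[v0:v1,u0:u1]
    cv2.imwrite(f"pics/{name}.png",cv2.resize(np.ascontiguousarray(im),None,fx=s,fy=s,interpolation=cv2.INTER_CUBIC)); np.save(f"pics/{name}.npy",d); return p,d
E
python3 - <<'E'
from h import *
im=cv2.imread("pics/top0.png"); cv2.imwrite("pics/c0.png",cv2.resize(im[85:270,200:440],None,fx=3.2,fy=3.2,interpolation=cv2.INTER_CUBIC))
d=np.load("pics/top0.npy"); P=cloud("top",d)
hsv=cv2.cvtColor(im,cv2.COLOR_BGR2HSV)
m=cv2.inRange(hsv,(100,120,60),(125,255,255)); m[:,:340]=0;m[:,440:]=0
n,l,s,c=cv2.connectedComponentsWithStats(m)
for i in range(1,n):
    if s[i,4]>30:
        q=P[l==i]; print(s[i],c[i],np.median(q,0), q[:,2].max())
# chest lid: points z 105-125
z=P[:,:,2]; mm=((z>.106)&(z<.122)).astype(np.uint8); mm[:, :200]=0; mm[:,320:]=0
pts=P[mm>0][:,:2].astype(np.float32); print(len(pts),cv2.minAreaRect(pts*1000), np.median(z[mm>0]))
for (u,v) in [(331,130),(331,165),(331,190),(330,225),(364,150),(394,215),(295,206),(282,110),(280,130),(420,150)]:
    print(u,v,P[v,u].round(3))
E
```

```text
[356 184  22  21 165] [367.8        192.90909091] [ 0.59202965 -0.18266668  0.07321499] 1.411194599200693
[406 188  15  15 126] [413.07936508 195.12698413] [ 0.57954593 -0.31757284  0.07516891] 0.08357655100325567
[399 224  16  19  39] [403.17948718 234.8974359 ] [ 0.45597052 -0.29037857  0.00731742] 0.013211243244696217
[405 225  15  15 143] [412.         232.36363636] [ 0.46834196 -0.30869881  0.07437369] 0.08297347943413008
[362 236  14  17 147] [368.06802721 243.6462585 ] [ 0.43749264 -0.17524194  0.0741034 ] 0.0812164280114883
11596 ((688.449462890625, 138.6060028076172), (356.85479736328125, 556.337158203125), 89.16897583007812) 0.11463692758946714
331 130 [ 0.805 -0.081  0.001]
331 165 [ 0.677 -0.072  0.08 ]
331 190 [ 0.599 -0.069  0.093]
330 225 [ 0.496 -0.063  0.083]
364 150 [ 0.728 -0.179  0.045]
394 215 [ 0.522 -0.26   0.056]
295 206 [0.547 0.037 0.172]
282 110 [0.833 0.069 0.134]
280 130 [0.774 0.076 0.133]
420 150 [ 0.729 -0.361  0.017]
```

View pics/c0.png

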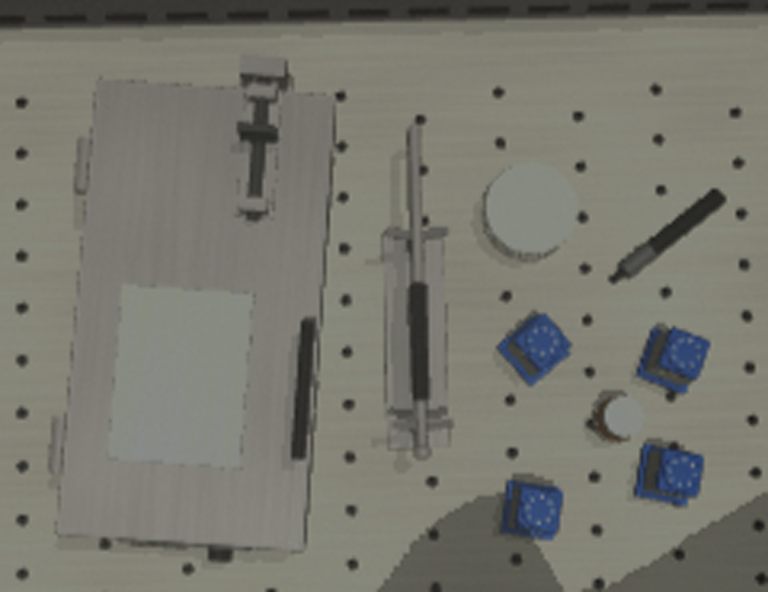

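```bash
python3 - <<'E'
from h import *
im=cv2.imread("pics/top0.png"); d=np.load("pics/top0.npy"); P=cloud("top",d); z=P[:,:,2]
def fit(lo,hi,box,name,er=0):
    u0,v0,u1,v1=box; mm=np.zeros((400,640),np.uint8); mm[v0:v1,u0:u1]=((z>lo)&(z<hi)&(d>0))[v0:v1,u0:u1]
    n,l,s,c=cv2.connectedComponentsWithStats(mm); i=1+np.argmax(s[1:,4]); q=P[l==i]
    r=cv2.minAreaRect((q[:,:2]*1000).astype(np.float32)); print(name,s[i],'rect',np.round(r[0],1),np.round(r[1],1),round(r[2],2),'z',np.median(q[:,2]).round(4),'mean',q.mean(0).round(4)); return q
fit(.108,.121,(200,100,310,265),'lid')
q=fit(.16,.18,(285,175,305,235),'bar'); print(np.polyfit(q[:,0],q[:,1],1), q[:,0].min(),q[:,0].max())
fit(.155,.18,(265,110,295,150),'tab')
fit(.126,.14,(265,120,295,155),'boltbar')
fit(.140,.152,(265,100,295,120),'keeper')
for nm,b in dict(cA=(350,178,382,206),cB=(396,180,426,212),cC=(396,217,426,250),cD=(352,228,382,262)).items(): fit(.066,.082,b,nm)
fit(.05,.064,(384,204,406,224),'jar'); fit(.035,.05,(345,130,385,170),'dish')
fit(.084,.1,(320,165,342,215),'handle')
q=fit(.07,.09,(322,120,340,235),'rod'); print(np.polyfit(q[:,0],q[:,1],1), q[:,0].min(),q[:,0].max())
fit(.004,.013,(318,150,345,232),'cradlebase')
fit(.1,.25,(120,165,170,210),'spray')
for b in [(318,150,345,170),(318,208,345,225)]: fit(.03,.1,b,'fork')
E
```

```text
lid [  216   110    89   147 10299] rect [629. 139.] [233.1 425.1] 84.5 z 0.115 mean [0.6196 0.138  0.1149]
bar [291 185   7  44 185] rect [546.4  39. ] [ 11.8 119.7] 84.59 z 0.1718 mean [0.5456 0.039  0.1716]
[-0.092869    0.08969521] 0.48661987034125387 0.6062348772785444
tab [274 123  12   5  40] rect [780.8  75. ] [32.   9.3] 80.54 z 0.1655 mean [0.78   0.0748 0.165 ]
boltbar [275 128  12  26 126] rect [742.8  76. ] [24.  73.7] 81.29 z 0.1322 mean [0.7397 0.0776 0.1327]
keeper [275 102  15   8  93] rect [843.1  68.6] [40.5 18.8] 82.95 z 0.1477 mean [0.843  0.0691 0.1474]
cA [361 183  17  18 170] rect [ 594.4 -185.3] [39.5 39.8] 37.66 z 0.0744 mean [ 0.5941 -0.1848  0.0743]
cB [406 188  16  16 170] rect [ 580.1 -319.1] [40.4 39.6] 67.01 z 0.0747 mean [ 0.5793 -0.3183  0.0743]
cC [405 225  15  15 175] rect [ 467.9 -309.2] [40.3 39.9] 79.66 z 0.0742 mean [ 0.468  -0.3082  0.0743]
cD [361 237  15  15 180] rect [ 437.1 -176.1] [39.8 39.6] 79.14 z 0.0741 mean [ 0.437  -0.1755  0.0738]
jar [388 209  14  13 134] rect [ 522.5 -262.4] [38.8 36.9] 86.57 z 0.0576 mean [ 0.5224 -0.2618  0.0576]
dish [352 136  29  29 651] rect [ 728. -185.] [88.3 91. ] 86.12 z 0.0435 mean [ 0.7286 -0.1841  0.0434]
handle [328 174   6  37 134] rect [594.3 -68.9] [ 14.5 107.7] 89.88 z 0.087 mean [ 0.5954 -0.0685  0.0872]
rod [323 124  17 105 461] rect [645.2 -69.6] [ 42.5 316. ] 89.92 z 0.0831 mean [ 0.6328 -0.0692  0.0827]
[-0.00206356 -0.06787637] 0.48721459302991743 0.803212286428806
cradlebase [318 158  12  67 454] rect [607.8 -49.8] [ 32.9 209.7] 89.54 z 0.0083 mean [ 0.608  -0.0519  0.0082]
spray [126 175  28  24 497] rect [620.8 481.9] [63.4 70.6] 71.56 z 0.1241 mean [0.6192 0.4776 0.1318]
fork [321 150  19  20 116] rect [694.7 -72. ] [47.9 46.3] 37.67 z 0.0823 mean [ 0.6957 -0.0695  0.0816]
fork [322 208  20  17 104] rect [520.7 -70.4] [46.2 44.2] 50.65 z 0.0832 mean [ 0.521  -0.0684  0.0839]
```

```bash
python3 - <<'E'
from h import *
th=-.0927; ex=np.array([np.cos(th),np.sin(th),0]); ey=np.array([-np.sin(th),np.cos(th),0]); c=np.array([.6199,.1351,0])
for n in("top","side"):
    d=np.load(f"pics/{n}0.npy"); P=cloud(n,d); Q=np.stack([(P-c)@ex,(P-c)@ey,P[:,:,2]],-1); z=Q[:,:,2]; ok=(d>0)&(abs(Q[:,:,0])<.3)&(abs(Q[:,:,1])<.15)
    q=Q[ok&(abs(z-.115)<.004)]; 
    for a,lab in((0,'x'),(1,'y')):
        o=q[abs(q[:,1-a]-(0.05 if a==0 else 0.0))<.03] if a==0 else q[abs(q[:,0]-.05)<.04]
        print(n,lab,np.percentile(o[:,a],[0,1,99,100]).round(4),len(o), np.median(o[:,2]))
    q=Q[ok&(z>.155)&(z<.172)&(Q[:,:,0]>.1)]; print('tab',q.min(0).round(4),q.max(0).round(4),np.median(q,0).round(4),len(q))
    q=Q[ok&(z>.140)&(z<.152)&(Q[:,:,0]>.2)]; print('keeper',q.min(0).round(4),q.max(0).round(4),len(q))
    q=Q[ok&(z>.164)&(z<.178)&(Q[:,:,0]<.1)]; print('bar',q.min(0).round(4),q.max(0).round(4),np.median(q,0).round(4),len(q))
    q=Q[ok&(z>.02)&(z<.09)&(abs(Q[:,:,0])<.25)]; print('walls',np.percentile(q,[1,99],axis=0).round(4),len(q))
d=np.load("pics/side0.npy");P=cloud("side",d)
for n,b in(('rod',(.45,.85,-.10,-.04)),):
    m=(d>0)&(P[:,:,0]>b[0])&(P[:,:,0]<b[1])&(P[:,:,1]>b[2])&(P[:,:,1]<b[3])&(P[:,:,2]>.02)&(P[:,:,2]<.1)
    q=P[m]; print(len(q),q.min(0),q.max(0))
    for x in np.arange(.47,.83,.02):
        w=q[abs(q[:,0]-x)<.01]; 
        if len(w): print(x.round(2),len(w),w.max(0).round(3),w.mean(0).round(3),w.min(0).round(3))
E
python3 - <<'E'
import cv2
im=cv2.imread("pics/side0.png"); cv2.imwrite("pics/c1.png",cv2.resize(im[150:290,210:400],None,fx=4,fy=4,interpolation=cv2.INTER_CUBIC))
E
```

```text
top x [-0.2034 -0.1995  0.2106  0.2158] 2529 0.11505273421325794
top y [-0.1117 -0.1089  0.1073  0.1098] 1793 0.11485491464723376
tab [ 0.161  -0.0607  0.1557] [ 0.1713 -0.0289  0.1689] [ 0.1646 -0.0459  0.1655] 40
keeper [ 0.2041 -0.0661  0.1401] [ 0.2381 -0.0255  0.1519] 94
bar [-0.1242 -0.1084  0.1649] [-0.0044 -0.0965  0.1775] [-0.0663 -0.1025  0.1718] 185
walls [[-0.2196 -0.1111  0.0215]
 [ 0.1651  0.0562  0.0818]] 100
side x [-0.2029 -0.1994  0.2113  0.2163] 1709 0.11525753128615623
side y [-0.1105 -0.1074  0.1118  0.1135] 1072 0.11502468466222743
tab [ 0.1613 -0.0584  0.1554] [ 0.1698 -0.0229  0.1687] [ 0.1641 -0.0399  0.1641] 32
keeper [ 0.2192 -0.0672  0.1401] [ 0.2398 -0.0203  0.1509] 59
bar [-0.1225 -0.1044  0.1641] [-0.0026 -0.0899  0.1748] [-0.0635 -0.0972  0.1704] 134
walls [[-0.2091 -0.0267  0.0211]
 [ 0.2116  0.1147  0.0891]] 2778
357 [ 0.48758369 -0.09500944  0.05939238] [ 0.80687326 -0.04003057  0.0958173 ]
0.49 5 [ 0.491 -0.06   0.081] [ 0.49  -0.064  0.078] [ 0.488 -0.068  0.071]
0.51 21 [ 0.52  -0.04   0.095] [ 0.515 -0.064  0.079] [ 0.508 -0.083  0.061]
0.53 23 
[... 445 characters left out ...]
  0.068]
0.65 24 [ 0.658 -0.059  0.087] [ 0.648 -0.063  0.08 ] [ 0.642 -0.074  0.068]
0.67 17 [ 0.679 -0.059  0.082] [ 0.669 -0.064  0.079] [ 0.661 -0.067  0.073]
0.69 27 [ 0.699 -0.042  0.094] [ 0.694 -0.066  0.082] [ 0.683 -0.095  0.063]
0.71 22 [ 0.72  -0.045  0.095] [ 0.708 -0.07   0.082] [ 0.7   -0.091  0.07 ]
0.73 16 [ 0.739 -0.06   0.084] [ 0.73  -0.064  0.079] [ 0.722 -0.068  0.075]
0.75 15 [ 0.759 -0.061  0.082] [ 0.749 -0.065  0.078] [ 0.741 -0.069  0.073]
0.77 13 [ 0.778 -0.06   0.083] [ 0.771 -0.066  0.08 ] [ 0.762 -0.071  0.075]
0.79 17 [ 0.799 -0.063  0.083] [ 0.79  -0.067  0.079] [ 0.78  -0.071  0.074]
0.81 6 [ 0.807 -0.061  0.08 ] [ 0.804 -0.066  0.076] [ 0.8   -0.073  0.071]
```

View pics/c1.png

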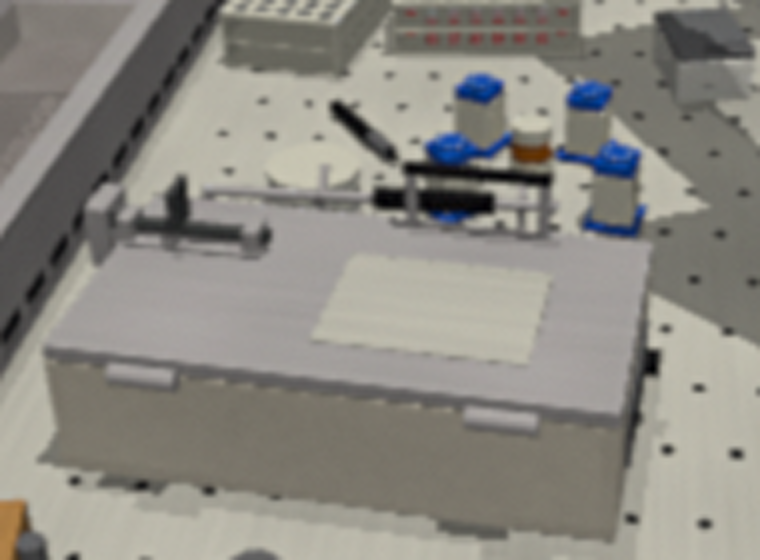

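```bash
cat >> h.py <<'E'
TH=-.0927
EX=np.array([np.cos(TH),np.sin(TH),0]); EY=np.array([-np.sin(TH),np.cos(TH),0]); C0=np.array([.6257,.1346,0])
def ch(x,y,z): return C0+x*EX+y*EY+np.array([0,0,z])
def ori(yaw,pitch=0):
    "jaw dir at yaw+90deg; pitch leans body towards yaw direction (deg)"
    a=np.radians(yaw);p=np.radians(pitch); e=np.array([np.cos(a),np.sin(a),0]); y=np.array([-np.sin(a),np.cos(a),0])
    z=np.array([0,0,-np.cos(p)])-np.sin(p)*e; x=np.cross(y,z); return np.column_stack([x,y,z])
def tcp(g,R): return np.asarray(g,float)+.019*R[:,2]
def line(g,R,speed=.15): robot.servo_line(tcp(g,R),R,speed)
def go(g,R): robot.goto(tcp(g,R),R)
def st(): print('t',round(robot.read_t(),2),'pos',np.round(robot.read_position(),4),'F',np.round(robot.read_force(),1),'w',round(robot.read_grip_width(),3))
ROD=np.array([.5955,-.0685,.077]); RY=-.2  # rod yaw deg
E
python3 - <<'E'
from h import *
print(ori(105)[:, :], robot.read_qpos())
def t(g,R,n): 
    q=robot.ik(tcp(g,R),R); print(n,None if q is None else np.round(q,1))
for s in (0,180):
  for p in(10,15):
    R=ori(RY+s,p if s==0 else -p); g=ROD+[.04,0,0]; t(g,R,'rod'); t(g+[0,0,.2],R,'rodup')
    R=ori(np.degrees(TH)+s,p if s==0 else -p)
    t(ch(.177-.205+.04,-.045,.196),R,'hook');t(ch(.177-.205+.04,-.045,.26),R,'hook');t(ch(.125-.205+.04,-.045,.196),R,'hookend')
  R=ori(np.degrees(TH)+s)
  for th in(0,.6,1.2,1.7):
    a=np.arctan2(.067,-.218)-th; r=.228
    t(ch(-.069,.116+r*np.cos(a),.1+r*np.sin(a)),R,th)
  for x in(-.13,.13): t(ch(x,0,.067),R,'in'); t(ch(x,0,.25),R,'in')
E
```

```text
[[ 0.25881905 -0.96592583  0.        ]
 [-0.96592583 -0.25881905  0.        ]
 [ 0.          0.         -1.        ]] [-5.88932713e+01  2.05852961e+01  6.38593124e-01 -1.71005722e-02
 -7.01371651e+01 -1.65071698e+01]
rod [ 10.2  30.9  -6.2  -2.  -62.8 -99.4]
rodup [  10.2   22.3    7.4   -1.8  -85.  -100.1]
hook [  22.6   24.9    2.    -4.8  -76.  -116.4]
hook [  22.6   22.7    7.    -4.7  -83.2 -117. ]
hookend [  24.9   20.3   -4.9   -5.2  -73.5 -118.3]
rod [  9.8  33.7  -1.7  -2.7 -69.4 -98.7]
rodup [  9.8  25.4  11.6  -2.6 -91.  -99.7]
hook [  21.4   27.8    6.7   -6.7  -82.4 -115. ]
hook [  21.4   25.7   11.7   -6.7  -89.4 -115.9]
hookend [  23.4   23.3   -0.4   -7.3  -79.6 -116.6]
0 [  24.6   12.5  -21.6    0.   -55.9 -119.9]
0.6 [  31.5    9.2  -10.4    0.   -70.4 -126.8]
1.2 [  41.1   12.6    0.2    0.   -77.6 -136.5]
1.7 [  47.8   18.9    6.2    0.   -77.3 -143.1]
in [  38.2   16.9  -31.8   -0.   -41.3 -133.5]
in [  38.2    5.4  -18.6    0.   -66.  -133.5]
in [  23.7   36.2    2.4    0.   -56.2 -119.1]
in [  23.7   29.    14.5    0.   -75.5 -119.1]
rod [ 10.2  30.9  -6.2  -2.  -62.8  80.6]
rodup [ 10.2  22.3   7.4  -1.8 -85.   79.9]
hook [ 22.6  24.9   2.   -4.8 -76.   63.6]
hook [ 22.6  22.7   7.   -4.7 -83.2  63. ]
hookend [ 24.9  20.3  -4.9  -5.2 -73.5  61.7]
rod [  9.8  33.7  -1.7  -2.7 -69.4  81.3]
rodup [  9.8  25.4  11.6  -2.6 -91.   80.3]
hook [ 21.4  27.8   6.7  -6.7 -82.4  65. ]
hook [ 21.4  25.7  11.7  -6.7 -89.4  64.1]
hookend [ 23.4  23.3  -0.4  -7.3 -79.6  63.4]
0 [ 24.6  12.5 -21.6   0.  -55.9  60.1]
0.6 [ 31.5   9.2 -10.4   0.  -70.4  53.2]
1.2 [ 41.1  12.6   0.2   0.  -77.6  43.5]
1.7 [ 47.8  18.9   6.2   0.  -77.3  36.9]
in [ 38.2  16.9 -31.8   0.  -41.3  46.5]
in [ 38.2   5.4 -18.6   0.  -66.   46.5]
in [ 23.7  36.2   2.4   0.  -56.2  60.9]
in [ 23.7  29.   14.5   0.  -75.5  60.9]
```

```bash
python3 - <<'E'
from h import *
R=ori(180+RY,-15); g=ROD+[.04,0,0]
robot.move_gripper(.55)
go(g+[0,0,.17],R); st()
line(g+[0,0,.08],R,.15); line(g+[0,0,.003],R,.08); st()
save("side","s1",(200,120,460,300),3); save("top","t1",(200,85,440,270),3)
E
```

```text
t 3.58 pos [ 0.6305 -0.0693  0.2287] F [-0.7  0.6 -0.5] w 0.551
t 5.44 pos [ 0.6311 -0.0685  0.0622] F [-0.  -0.2  0.4] w 0.551
```

View pics/s1.png

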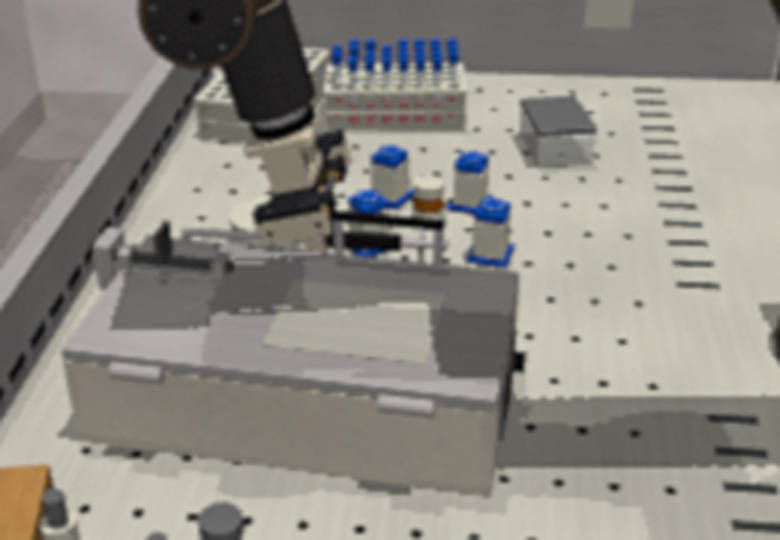

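View pics/t1.png

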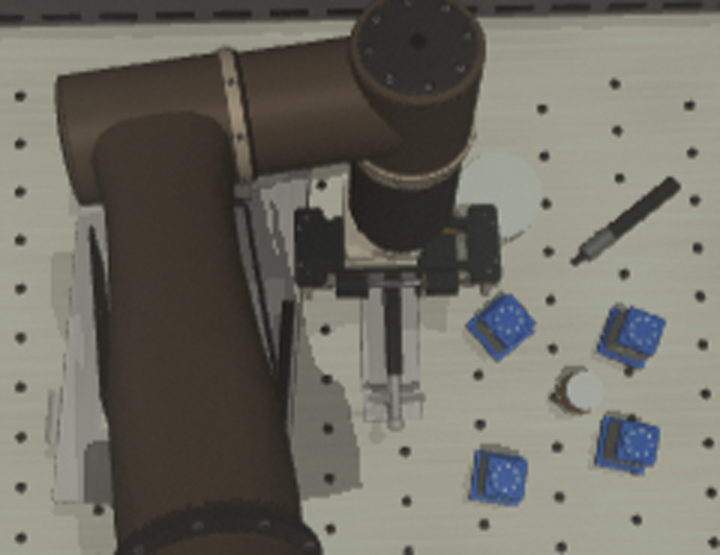

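The gripper straddles the handle (crop ~(393,290)), clear of the lid bar. I'll close the jaws and lift.

```bash
python3 - <<'E'
from h import *
R=ori(180+RY,-15); g=ROD+[.04,0,.003]
robot.move_gripper(0); st()
line(g+[0,0,.05],R,.06); line(g+[0,0,.20],R,.15); st()
save("side","s2",(200,80,460,260),3); save("top","t2",(240,40,440,240),3)
E
```

```text
t 6.18 pos [ 0.6306 -0.0682  0.0617] F [-0.3  1.7  1. ] w 0.168
t 8.32 pos [ 0.6301 -0.0684  0.2605] F [ 0.2  0.5 -2. ] w 0.168
```

View pics/s2.png

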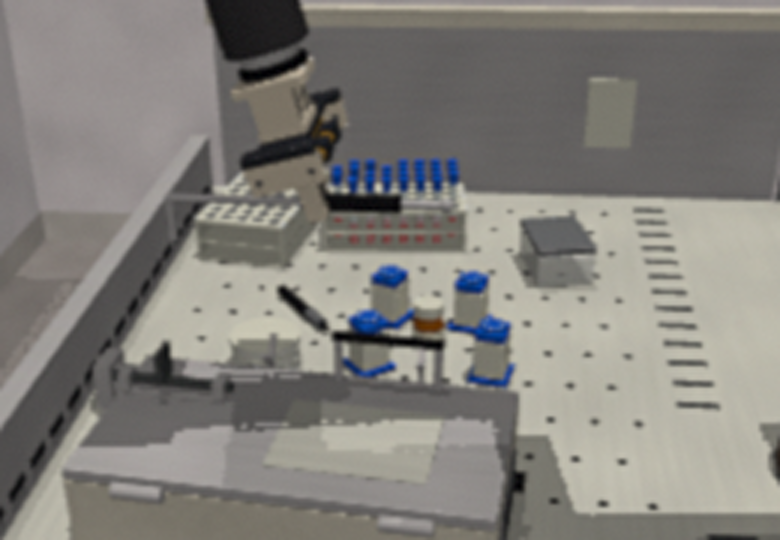

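View pics/t2.png

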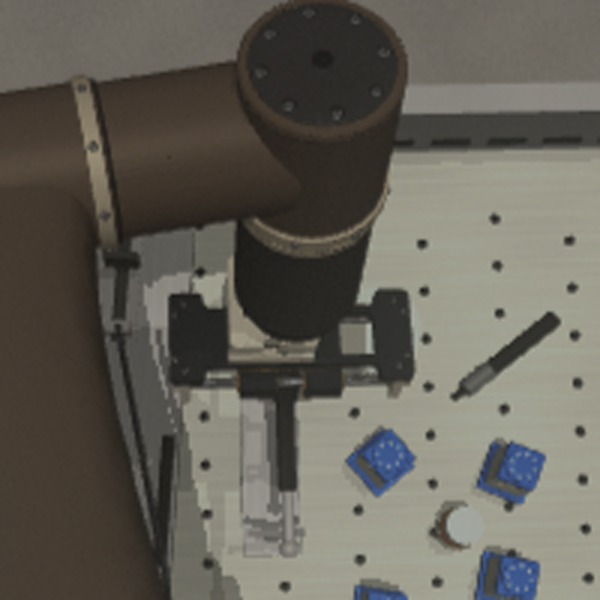

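The rod is held level and the hook hangs at side crop ~(170,215). I'll measure the hook in world coordinates.

```bash
cat >> h.py <<'E'
def hookpts(d,n="side",y0=-.11,y1=-.03,zlo=.15,xlo=.68,xhi=.9):
    P=cloud(n,d); m=(d>0)&(P[...,0]>xlo)&(P[...,0]<xhi)&(P[...,1]>y0)&(P[...,1]<y1)&(P[...,2]>zlo)&(P[...,2]<.33); return P[m]
E
python3 - <<'E'
from h import *
q=hookpts(np.load("pics/s2.npy"),xlo=.55)
rod=q
for x in np.arange(.53,.84,.02):
    w=q[abs(q[:,0]-x)<.01]
    if len(w): print(x.round(2),len(w),w.min(0).round(3),w.max(0).round(3),w.mean(0).round(3))
E
```

```text
0.55 18 [ 0.552 -0.067  0.27 ] [ 0.56  -0.053  0.287] [ 0.556 -0.06   0.279]
0.57 36 [ 0.562 -0.071  0.269] [ 0.579 -0.057  0.287] [ 0.571 -0.062  0.278]
0.59 42 [ 0.582 -0.074  0.268] [ 0.6   -0.057  0.286] [ 0.59  -0.064  0.278]
0.61 42 [ 0.601 -0.075  0.268] [ 0.619 -0.056  0.288] [ 0.61  -0.062  0.278]
0.63 85 [ 0.621 -0.095  0.262] [ 0.639 -0.039  0.304] [ 0.63  -0.053  0.282]
0.65 39 [ 0.64  -0.067  0.258] [ 0.659 -0.037  0.304] [ 0.647 -0.048  0.285]
0.67 20 [ 0.661 -0.073  0.271] [ 0.679 -0.059  0.281] [ 0.67  -0.066  0.277]
0.69 17 [ 0.682 -0.07   0.273] [ 0.698 -0.062  0.283] [ 0.69  -0.066  0.278]
0.71 15 [ 0.702 -0.069  0.274] [ 0.719 -0.061  0.281] [ 0.711 -0.065  0.277]
0.73 17 [ 0.722 -0.068  0.272] [ 0.739 -0.062  0.281] [ 0.73  -0.065  0.277]
0.75 18 [ 0.741 -0.069  0.271] [ 0.76  -0.062  0.28 ] [ 0.751 -0.065  0.276]
0.77 17 [ 0.762 -0.07   0.27 ] [ 0.78  -0.062  0.28 ] [ 0.771 -0.065  0.276]
0.79 33 [ 0.78  -0.072  0.227] [ 0.8   -0.06   0.282] [ 0.794 -0.066  0.265]
0.81 29 [ 0.8   -0.073  0.222] [ 0.807 -0.058  0.279] [ 0.803 -0.065  0.253]
```

```bash
python3 - <<'E'
from h import *
R=ori(180+np.degrees(TH),-15)
line(ch(.178-.165,-.045,.28),R,.15); st()
line(ch(.178-.165,-.045,.225),R,.12); st()
save("side","s3",(200,100,460,280),3); save("top","t3",(240,60,440,260),3)
E
```

```text
t 9.62 pos [0.6296 0.0883 0.2617] F [-0.2 -0.5 -0.5] w 0.162
t 10.22 pos [0.63   0.0887 0.2071] F [-0.5 -1.  -0.7] w 0.169
```

View pics/s3.png

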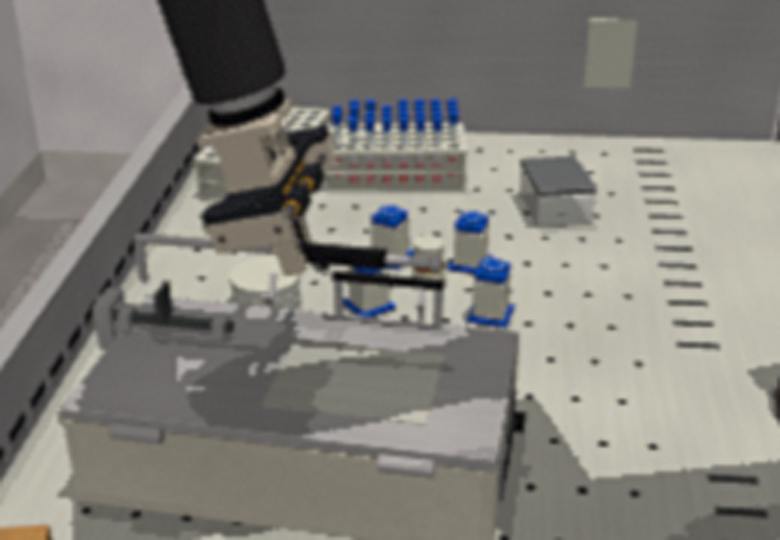

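View pics/t3.png

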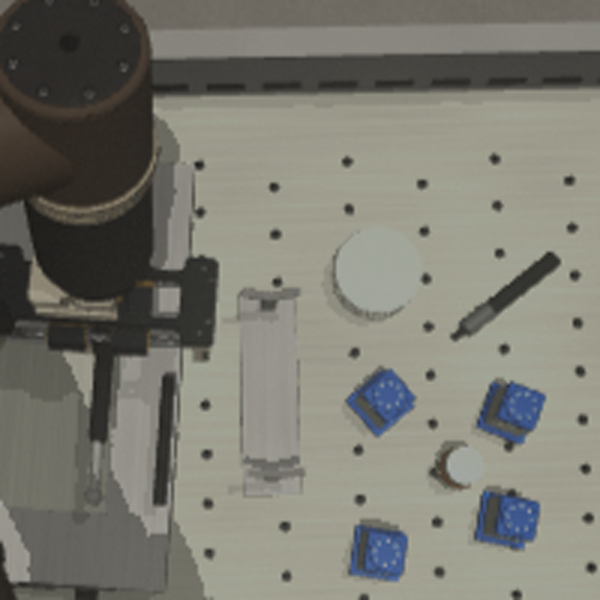

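The hook leg is above and behind the tab (side crop (142,262) against tab (163,297)). I'll measure both in this frame.

```bash
python3 - <<'E'
from h import *
d=np.load("pics/s3.npy"); P=cloud("side",d); Q=np.stack([(P-C0)@EX,(P-C0)@EY,P[...,2]],-1)
m=(d>0)&(abs(Q[...,1]+.045)<.03)&(Q[...,0]>.14)&(Q[...,0]<.22)&(Q[...,2]>.152)
q=Q[m]
for z in np.arange(.155,.24,.01):
    w=q[abs(q[:,2]-z)<.005]
    if len(w): print(z.round(3),len(w),w.min(0).round(4),w.max(0).round(4))
E
```

```text
0.155 14 [ 0.1567 -0.0597  0.1521] [ 0.1638 -0.0245  0.1597]
0.165 22 [ 0.1558 -0.0544  0.1604] [ 0.1647 -0.0249  0.1692]
0.175 6 [ 0.1753 -0.045   0.1727] [ 0.1849 -0.0387  0.18  ]
0.185 9 [ 0.1749 -0.0451  0.1822] [ 0.1822 -0.0384  0.189 ]
0.195 9 [ 0.1751 -0.0472  0.1907] [ 0.1859 -0.0365  0.1992]
0.205 9 [ 0.1756 -0.0436  0.2003] [ 0.1841 -0.0387  0.2096]
0.215 10 [ 0.1563 -0.0447  0.2101] [ 0.1822 -0.0368  0.2184]
0.225 40 [ 0.1403 -0.0502  0.22  ] [ 0.1843 -0.0373  0.2291]
```

```bash
python3 - <<'E'
from h import *
R=ori(180+np.degrees(TH),-15)
line(ch(.178-.165,-.045,.1965),R,.06); st()
for dx in [.010,.02,.03,.04,.045,.05,.053,.056,.058]:
    line(ch(.178-.165-dx,-.045,.1965),R,.05); print(dx,np.dot(robot.read_force(),EX).round(2),end=' '); st()
    if np.dot(robot.read_force(),EX)>10: break
save("side","s4",(200,100,460,280),3)
E
```

```text
t 10.95 pos [0.6296 0.089  0.1779] F [-0.1 -0.8 -1.3] w 0.167
0.01 -0.32 t 11.3 pos [0.6194 0.0901 0.1788] F [-0.3 -0.1 -2.3] w 0.167
0.02 -0.65 t 11.65 pos [0.6092 0.0909 0.1784] F [-0.6  0.7 -2.1] w 0.17
0.03 -0.78 t 12.0 pos [0.5992 0.0918 0.1783] F [-0.9 -1.2 -1.2] w 0.167
0.04 -0.53 t 12.35 pos [0.5892 0.0928 0.1783] F [-0.6 -1.1 -1.6] w 0.169
0.045 -0.13 t 12.6 pos [0.5844 0.0932 0.1782] F [-0.1  0.5 -1.8] w 0.169
0.05 1.16 t 12.85 pos [0.5796 0.0937 0.1783] F [ 1.2  0.4 -2. ] w 0.167
0.053 10.82 t 13.1 pos [0.5795 0.0941 0.1784] F [10.7 -2.  -5.4] w 0.168
```

View pics/s4.png

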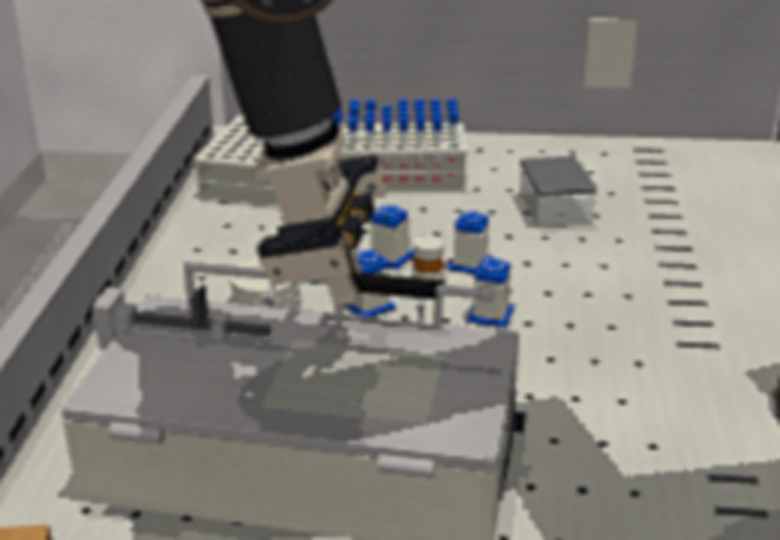

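The tab now sits at crop (200,305) against the hook, and the force rose at the stop. I'll measure the tab's final position.

```bash
python3 - <<'E'
from h import *
R=ori(180+np.degrees(TH),-15)
d=np.load("pics/s4.npy"); P=cloud("side",d); Q=np.stack([(P-C0)@EX,(P-C0)@EY,P[...,2]],-1)
m=(d>0)&(abs(Q[...,1]+.045)<.03)&(Q[...,0]>.09)&(Q[...,0]<.22)&(Q[...,2]>.152)&(Q[...,2]<.168)
q=Q[m]; print(np.sort(q[:,0]).round(3))
line(ch(.178-.165-.052,-.045,.1965),R,.03); robot.dwell(.3); st()
E
```

```text
[0.115 0.115 0.116 0.116 0.116 0.116 0.117 0.117 0.117 0.117 0.117 0.117
 0.117 0.117 0.117 0.117 0.117 0.118 0.118 0.118 0.119 0.119 0.12  0.12
 0.12  0.12  0.121 0.121 0.122 0.122 0.123 0.123 0.123 0.123 0.124 0.124
 0.124 0.126 0.128 0.13  0.13  0.131 0.132 0.132]
t 13.7 pos [0.5795 0.0939 0.1782] F [ 7.4 -0.7 -4. ] w 0.171
```

Tab centre is at x=0.120, so the bolt is fully drawn (45 mm). I'll back the hook off, lift it, and check the rod's pose in the hand.

```bash
python3 - <<'E'
from h import *
R=ori(180+np.degrees(TH),-15)
line(ch(.178-.165-.042,-.045,.1965),R,.05); line(ch(.178-.165-.042,-.045,.27),R,.12)
R=ori(180+RY,-15); g=ROD+[.04,0,.003]
line(g+[0,0,.20],R,.15); robot.dwell(.3); st()
p,d=save("side","s5",(200,80,460,260),3)
q=hookpts(d,xlo=.5)
for x in np.arange(.53,.84,.02):
    w=q[abs(q[:,0]-x)<.01]
    if len(w): print(x.round(2),len(w),w.min(0).round(3),w.max(0).round(3),w.mean(0).round(3))
E
```

```text
t 16.38 pos [ 0.6306 -0.068   0.2618] F [ 0.3 -0.2 -1. ] w 0.166
0.53 22 [ 0.52  -0.07   0.273] [ 0.54  -0.061  0.284] [ 0.529 -0.065  0.279]
0.55 40 [ 0.54  -0.074  0.269] [ 0.56  -0.055  0.287] [ 0.551 -0.063  0.279]
0.57 41 [ 0.56  -0.074  0.269] [ 0.579 -0.056  0.288] [ 0.57  -0.062  0.28 ]
0.59 42 [ 0.58  -0.073  0.267] [ 0.599 -0.055  0.287] [ 0.59  -0.062  0.279]
0.61 36 [ 0.601 -0.073  0.271] [ 0.619 -0.057  0.288] [ 0.61  -0.062  0.28 ]
0.63 85 [ 0.621 -0.089  0.263] [ 0.64  -0.039  0.308] [ 0.63  -0.052  0.284]
0.65 40 [ 0.64  -0.067  0.261] [ 0.658 -0.037  0.305] [ 0.646 -0.047  0.286]
0.67 18 [ 0.661 -0.068  0.275] [ 0.679 -0.06   0.282] [ 0.67  -0.064  0.279]
0.69 18 [ 0.681 -0.069  0.274] [ 0.699 -0.058  0.283] [ 0.69  -0.064  0.279]
0.71 17 [ 0.701 -0.068  0.273] [ 0.719 -0.061  0.281] [ 0.711 -0.066  0.277]
0.73 19 [ 0.721 -0.069  0.272] [ 0.74  -0.06   0.282] [ 0.731 -0.064  0.278]
0.75 19 [ 0.741 -0.072  0.272] [ 0.76  -0.06   0.283] [ 0.75  -0.066  0.279]
0.77 18 [ 0.761 -0.071  0.275] [ 0.779 -0.059  0.284] [ 0.771 -0.065  0.28 ]
0.79 30 [ 0.783 -0.072  0.227] [ 0.8   -0.06   0.284] [ 0.794 -0.066  0.264]
0.81 31 [ 0.8   -0.069  0.227] [ 0.807 -0.061  0.28 ] [ 0.803 -0.065  0.256]
```

View pics/s5.png

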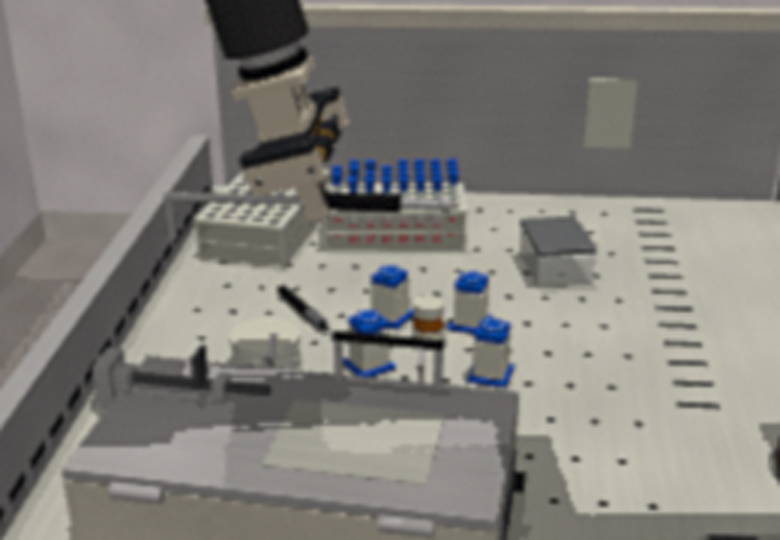

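The rod sits in the grip the same as before (hook x≈0.80, level). I'll lower it back into the forks.

```bash
python3 - <<'E'
from h import *
R=ori(180+RY,-15); g=ROD+[.04,0,.003]
line(g+[0,0,.04],R,.15); line(g+[0,0,.006],R,.04); st(); line(g+[0,0,-.000],R,.02); st()
robot.move_gripper(.5); st()
line(g+[0,0,.20],R,.15)
R2=ori(180+np.degrees(TH)); go(ch(-.069,-.102,.32),R2); st()
p,d=save("side","s6",(200,100,460,280),3)
q=hookpts(d,xlo=.45,zlo=.02)
for x in np.arange(.49,.84,.02):
    w=q[(abs(q[:,0]-x)<.01)&(q[:,2]<.1)&(abs(q[:,1]+.068)<.018)]
    if len(w): print(x.round(2),len(w),w.min(0).round(3),w.max(0).round(3),w.mean(0).round(3))
E
```

```text
t 18.64 pos [ 0.6308 -0.0685  0.0679] F [ 0.1 -0.7 -1.3] w 0.167
t 19.09 pos [ 0.6307 -0.0683  0.0619] F [0.1 1.4 1.4] w 0.168
t 19.81 pos [ 0.6306 -0.0685  0.0616] F [-0.1  0.3  0.9] w 0.503
t 21.93 pos [0.5469 0.0399 0.3016] F [0.9 0.3 0.6] w 0.499
0.49 5 [ 0.488 -0.068  0.073] [ 0.491 -0.059  0.082] [ 0.49  -0.063  0.078]
0.51 18 [ 0.508 -0.082  0.06 ] [ 0.52  -0.056  0.088] [ 0.515 -0.067  0.077]
0.53 20 [ 0.52  -0.084  0.059] [ 0.54  -0.053  0.087] [ 0.527 -0.068  0.077]
0.55 30 [ 0.54  -0.073  0.068] [ 0.558 -0.055  0.088] [ 0.55  -0.062  0.08 ]
0.57 38 [ 0.561 -0.074  0.068] [ 0.579 -0.055  0.088] [ 0.57  -0.062  0.08 ]
0.59 34 [ 0.582 -0.072  0.071] [ 0.6   -0.057  0.089] [ 0.591 -0.063  0.081]
0.61 20 [ 0.6   -0.072  0.071] [ 0.612 -0.054  0.089] [ 0.606 -0.062  0.081]
0.63 29 [ 0.624 -0.072  0.068] [ 0.639 -0.057  0.088] [ 0.632 -0.062  0.08 ]
0.65 25 [ 0.64  -0.079  0.066] [ 0.658 -0.058  0.089] [ 0.648 -0.064  0.079]
0.67 17 [ 0.66  -0.071  0.073] [ 0.679 -0.06   0.083] [ 0.669 -0.065  0.078]
0.69 23 [ 0.682 -0.083  0.063] [ 0.7   -0.053  0.09 ] [ 0.694 -0.069  0.08 ]
0.71 15 [ 0.7   -0.08   0.071] [ 0.719 -0.06   0.084] [ 0.711 -0.068  0.079]
0.73 15 [ 0.722 -0.069  0.075] [ 0.738 -0.061  0.082] [ 0.73  -0.065  0.079]
0.75 15 [ 0.741 -0.069  0.074] [ 0.759 -0.062  0.082] [ 0.749 -0.065  0.078]
0.77 10 [ 0.761 -0.072  0.076] [ 0.774 -0.059  0.082] [ 0.769 -0.065  0.08 ]
0.79 7 [ 0.792 -0.069  0.076] [ 0.799 -0.063  0.083] [ 0.796 -0.066  0.08 ]
0.81 8 [ 0.8   -0.068  0.069] [ 0.806 -0.061  0.082] [ 0.803 -0.065  0.077]
```

View pics/s6.png

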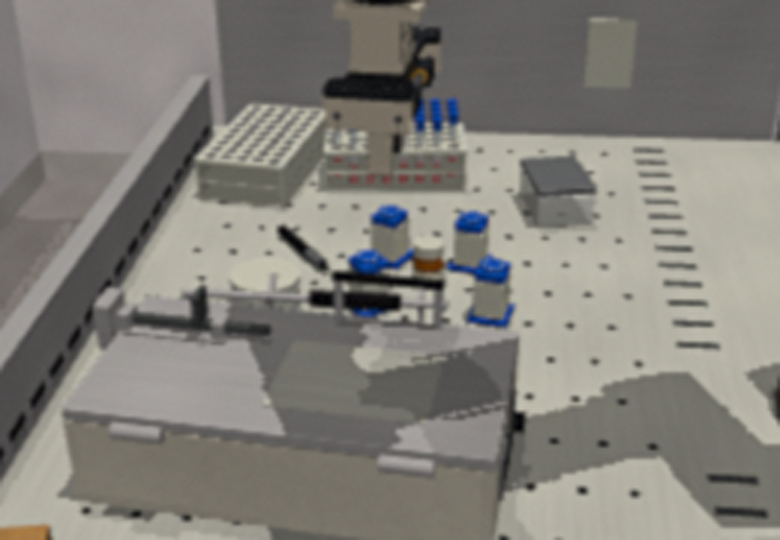

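```bash
cat >> h.py <<'E'
def bar(th,x=-.069):
    a=np.arctan2(.067,-.218)-th; r=np.hypot(.067,.218); return ch(x,.116+r*np.cos(a),.1+r*np.sin(a))
RC=ori(180+np.degrees(TH))
E
python3 - <<'E'
from h import *
line(bar(0)+[0,0,.06],RC,.15); line(bar(0),RC,.08); st()
robot.move_gripper(0); st()
for th in np.arange(.1,.61,.1):
    line(bar(th),RC,.07); print(round(th,2),end=' '); st()
save("side","s7",(200,100,460,280),3)
E
```

```text
t 23.64 pos [0.548  0.0396 0.1485] F [ 0.3 -0.1 -0.1] w 0.5
t 24.28 pos [0.5477 0.0399 0.1481] F [-0.9  3.2  1.1] w 0.129
0.1 t 24.76 pos [0.5484 0.0473 0.1692] F [ 4.1  2.  -6.9] w 0.126
0.2 t 25.23 pos [0.5493 0.0569 0.1898] F [ 3.2  1.1 -5.6] w 0.127
0.3 t 25.71 pos [0.5503 0.0682 0.2093] F [ 4.1 -2.3 -4.1] w 0.13
0.4 t 26.18 pos [0.5516 0.0814 0.2277] F [ 2.8 -6.7 -1.6] w 0.126
0.5 t 26.66 pos [0.553  0.0963 0.2448] F [ 2.8 -7.7  2.1] w 0.125
0.6 t 27.13 pos [0.5546 0.1129 0.2604] F [ 0.9 -9.4  4.7] w 0.125
```

View pics/s7.png

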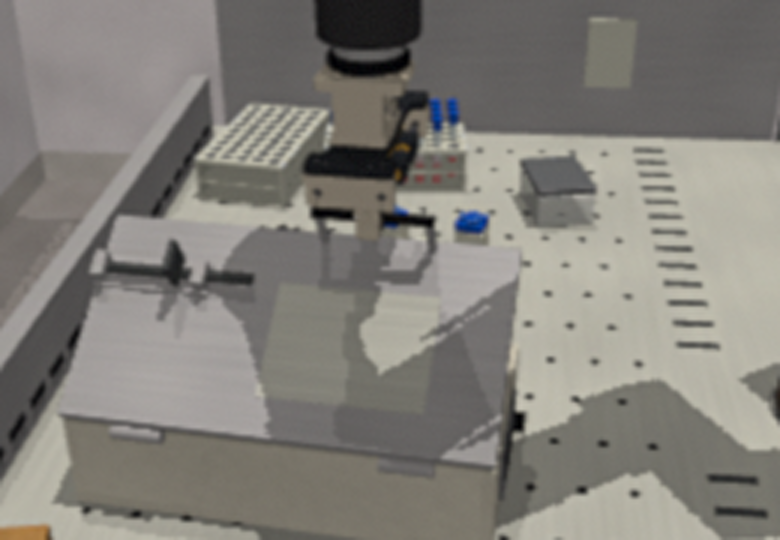

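The lid is following (≈0.6 rad) with low forces, so I'll carry on to the stop.

```bash
python3 - <<'E'
from h import *
for th in list(np.arange(.7,1.61,.1))+[1.65,1.68]:
    line(bar(th),RC,.07); print(round(th,2),end=' '); st()
    if np.linalg.norm(robot.read_force())>35: break
save("side","s8",(150,20,450,280),2.5)
E
```

```text
0.7 t 27.66 pos [0.5563 0.1309 0.2743] F [ -0.2 -11.1   8.4] w 0.128
0.8 t 28.13 pos [0.5583 0.1505 0.2864] F [ -0.5 -10.5  12.2] w 0.123
0.9 t 28.61 pos [0.5604 0.1718 0.2958] F [-1.3 -8.1 11.2] w 0.124
1.0 t 29.08 pos [0.5625 0.194  0.3029] F [-1.8 -6.3 10.8] w 0.125
1.1 t 29.56 pos [0.5646 0.2167 0.3076] F [-0.9 -4.7  9.3] w 0.124
1.2 t 30.03 pos [0.5668 0.2396 0.31  ] F [ 0.8 -3.2  7.4] w 0.124
1.3 t 30.51 pos [0.569 0.263 0.31 ] F [ 2.2 -2.1  6.7] w 0.122
1.4 t 30.98 pos [0.5711 0.286  0.3076] F [ 4.6 -1.8  5.2] w 0.131
1.5 t 31.46 pos [0.5732 0.308  0.3031] F [ 6.8 -1.2  2.7] w 0.125
1.6 t 31.93 pos [0.5752 0.3298 0.2965] F [ 6.1 -0.5  1.1] w 0.124
1.65 t 32.25 pos [0.5762 0.3405 0.2926] F [ 7.3 -0.7  0.8] w 0.128
1.68 t 32.5 pos [0.5768 0.3468 0.2899] F [ 7.5 -1.4  0.3] w 0.128
```

View pics/s8.png

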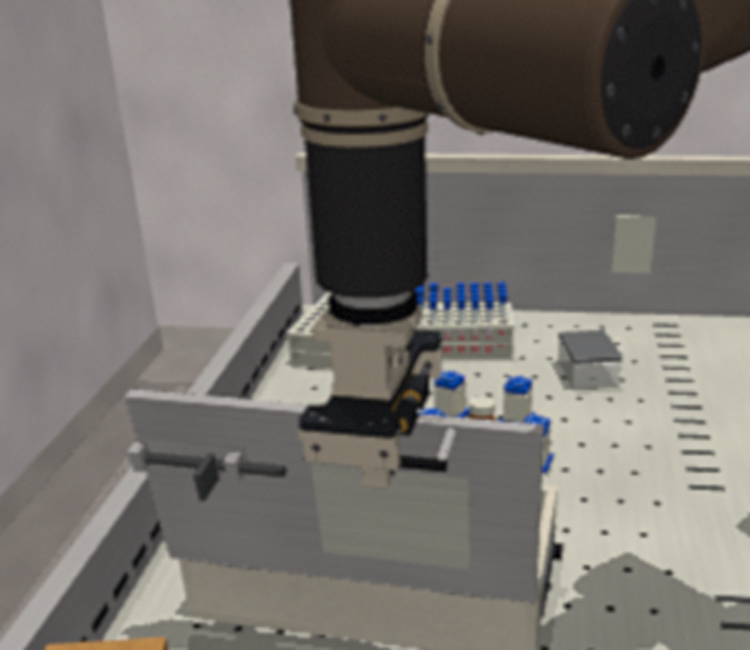

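```bash
python3 - <<'E'
from h import *
robot.move_gripper(.32); robot.dwell(.3); st()
g=bar(1.68); line(g+[0,0,.03],RC,.05); st(); line(g+[0,0,.10],RC,.1); st()
go(np.array([.50,-.2,.36]),RC)
p,d=save("side","s9",(150,20,450,280),2.5); save("top","t9",(150,85,440,270),2.7)
E
```

```text
t 33.41 pos [0.5761 0.3465 0.2904] F [-1.  -0.7 -0.2] w 0.322
t 34.16 pos [0.576  0.3465 0.3202] F [-0.2 -0.4  0.1] w 0.318
t 35.01 pos [0.5758 0.3464 0.3895] F [-0.6 -0.8 -0.4] w 0.319
```

View pics/s9.png

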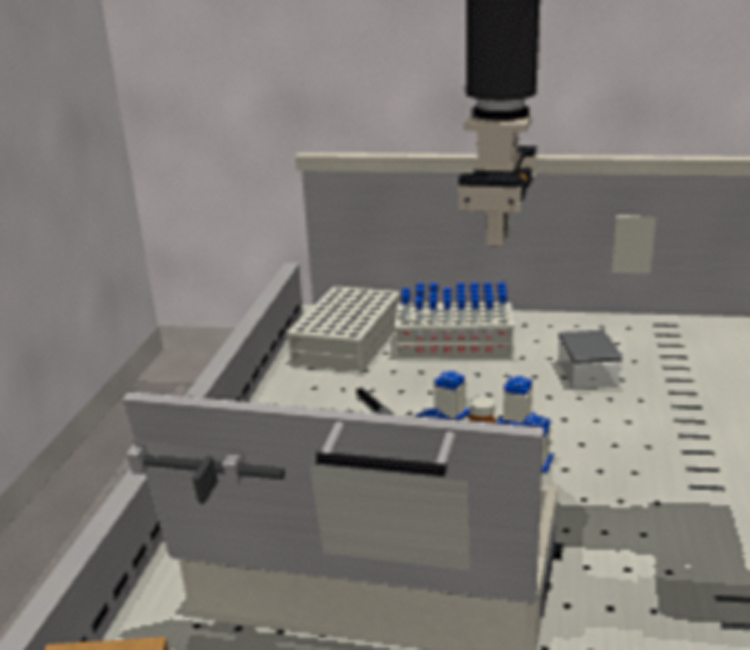

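View pics/t9.png

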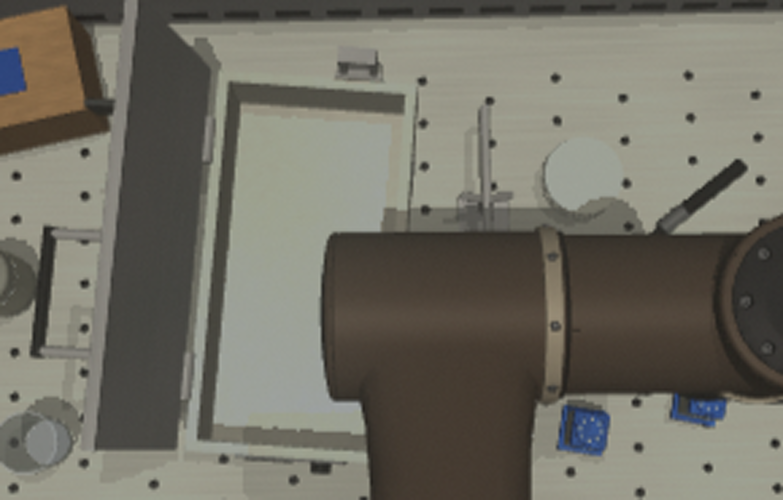

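The lid stands open on its stop and the chest is empty. Next I'll find the cartridges with the arm parked over the chest.

```bash
cat >> h.py <<'E'
def carts(d,lo=.066,hi=.082,ylim=(-.5,-.1),xlim=(.36,.78)):
    P=cloud("top",d); z=P[...,2]
    m=((d>0)&(z>lo)&(z<hi)&(P[...,0]>xlim[0])&(P[...,0]<xlim[1])&(P[...,1]>ylim[0])&(P[...,1]<ylim[1])).astype(np.uint8)
    n,l,s,c=cv2.connectedComponentsWithStats(m); out=[]
    for i in range(1,n):
        if s[i,4]<80: continue
        q=P[l==i]; r=cv2.minAreaRect((q[:,:2]*1000).astype(np.float32))
        if max(r[1])<48 and min(r[1])>32: out.append((round(r[0][0]/1000,4),round(r[0][1]/1000,4),round(r[2],1),np.round(r[1],0)))
        else: print('odd',s[i],np.round(r[0]),np.round(r[1]))
    return out
E
python3 - <<'E'
from h import *
go(ch(.0,-.02,.30),RC); st()
p,d=save("top","t10",(150,85,440,270),2.7)
for c in carts(d): print(c)
E
```

```text
t 38.4 pos [0.6239 0.1138 0.2816] F [0.5 0.  0.1] w 0.315
(0.5944, -0.1854, 38.8, array([40., 41.]))
(0.5803, -0.3193, 66.6, array([39., 41.]))
(0.4677, -0.3094, 77.1, array([41., 40.]))
(0.437, -0.176, 80.2, array([41., 40.]))
```

View pics/t10.png

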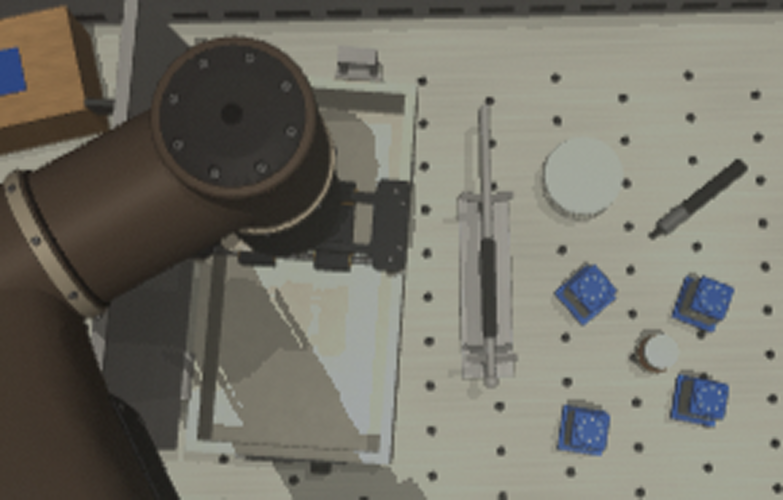

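Cartridges have not moved. Before going low in the chest I'll check how high the forearm runs relative to the standing lid (edge z≈0.32).

```bash
python3 - <<'E'
from h import *
save("side","s10",(100,0,450,280),2.2)
for n,f in(("top","t10"),("side","s10")):
    d=np.load(f"pics/{f}.npy"); P=cloud(n,d); Q=np.stack([(P-C0)@EX,(P-C0)@EY,P[...,2]],-1)
    for x in np.arange(-.3,.16,.05):
        r=[]
        for y in np.arange(-.15,.36,.05):
            w=Q[(d>0)&(abs(Q[...,0]-x)<.025)&(abs(Q[...,1]-y)<.025)&(Q[...,2]>.15)][:,2]
            r.append(f"{w.min():.2f}-{w.max():.2f}" if len(w)>3 else "  -  ")
        print(n,round(x,2),r)
E
```

```text
top -0.3 ['  -  ', '  -  ', '0.70-0.79', '0.76-0.79', '0.73-0.78', '0.71-0.74', '  -  ', '  -  ', '  -  ', '  -  ', '  -  ']
top -0.25 ['  -  ', '  -  ', '0.70-0.75', '0.69-0.77', '0.74-0.77', '0.69-0.75', '  -  ', '  -  ', '  -  ', '  -  ', '  -  ']
top -0.2 ['  -  ', '  -  ', '  -  ', '0.67-0.75', '0.67-0.75', '0.15-0.75', '0.15-0.72', '  -  ', '  -  ', '  -  ', '  -  ']
top -0.15 ['  -  ', '  -  ', '  -  ', '  -  ', '0.65-0.73', '0.15-0.73', '0.15-0.72', '0.69-0.71', '  -  ', '  -  ', '  -  ']
top -0.1 ['  -  ', '  -  ', '  -  ', '0.65-0.69', '0.64-0.71', '0.15-0.71', '0.16-0.71', '0.68-0.71', '  -  ', '  -  ', '  -  ']
top -0.05 ['  -  ', '0.36-0.40', '0.35-0.73', '0.35-0.73', '0.35-0.71', '0.15-0.71', '0.16-0.70', '  -  ', '  -  ', '  -  ', '  -  ']
top -0.0 ['  -  ', '0.38-0.40', '0.35-0.73', '0.70-0.73', '0.39-0.72', '0.15-0.69', '  -  ', '  -  ', '  -  ', '  -  ', '  -  ']
top 0.05 ['  -  ', '0.36-0.39', '0.36-0.73', '0.72-0.73', '  -  ', '  -  ', '  -  ', '  -  ', '  -  ', '  -  ', '  -  ']
top 0.1 ['  -  ', '  -  ', '  -  ', '  -  ', '  -  ', '  -  ', '0.27-0.33', '0.24-0.2
[... 685 characters left out ...]
.71', '0.15-0.71', '0.30-0.71', '  -  ', '  -  ', '  -  ']
side -0.05 ['  -  ', '0.35-0.39', '0.35-0.58', '0.35-0.71', '0.35-0.71', '0.38-0.71', '0.15-0.70', '0.30-0.67', '  -  ', '  -  ', '0.15-0.17']
side -0.0 ['  -  ', '0.36-0.39', '0.28-0.41', '0.28-0.71', '0.35-0.71', '0.38-0.69', '0.15-0.33', '0.30-0.32', '  -  ', '  -  ', '0.16-0.17']
side 0.05 ['  -  ', '  -  ', '  -  ', '0.45-0.71', '0.35-0.45', '0.38-0.39', '0.15-0.33', '  -  ', '  -  ', '  -  ', '  -  ']
side 0.1 ['  -  ', '  -  ', '  -  ', '  -  ', '  -  ', '  -  ', '0.15-0.33', '0.23-0.27', '  -  ', '  -  ', '  -  ']
side 0.15 ['  -  ', '  -  ', '  -  ', '  -  ', '  -  ', '  -  ', '0.15-0.33', '  -  ', '  -  ', '  -  ', '  -  ']
```

View pics/s10.png

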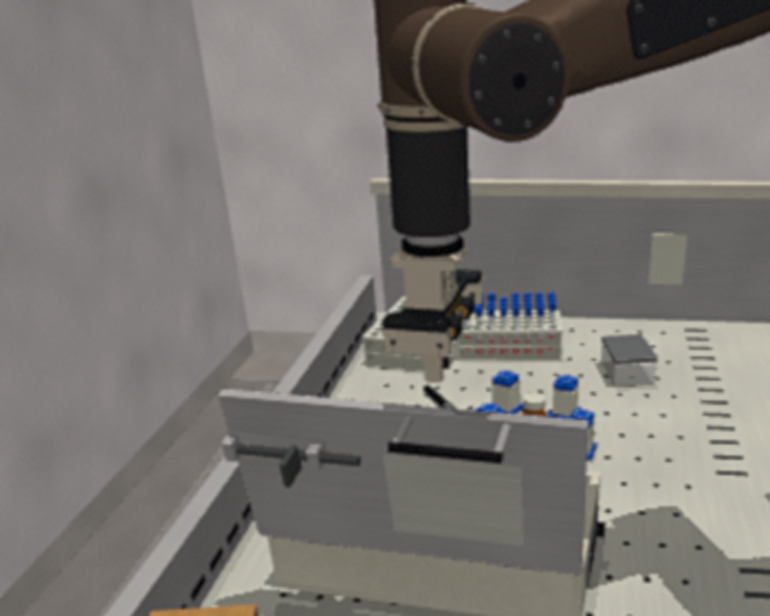

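Forearm underside is at about z=0.59 now, so about 0.36 when placing. That clears the lid edge at 0.325. On to cartridge A.

```bash
cat >> h.py <<'E'
GH=.058
def pick(x,y,yaw):
    R=ori(yaw); g=np.array([x,y,GH])
    robot.move_gripper(.70)
    go(g+[0,0,.19],R); line(g+[0,0,.06],R,.2); line(g,R,.08)
    robot.move_gripper(0); st()
    line(g+[0,0,.05],R,.1); line(g+[0,0,.19],R,.2); st(); return robot.read_grip_width()
PY=-.03
def place(x):
    g=ch(x,PY,.012+GH)
    go(g+[0,0,.19],RC); line(g+[0,0,.06],RC,.2); line(g+[0,0,.0015],RC,.05); st()
    robot.move_gripper(.66); line(g+[0,0,.06],RC,.1); line(g+[0,0,.19],RC,.2); st()
E
python3 - <<'E'
from h import *
print(pick(.5944,-.1852,128.5))
save("side","s11",(150,80,450,280),2.5)
E
```

```text
t 42.62 pos [ 0.5946 -0.1852  0.0393] F [-0.6  1.3  2.3] w 0.449
t 44.12 pos [ 0.5936 -0.185   0.2273] F [-0.   0.3 -1.8] w 0.457
0.45726883761301873
```

View pics/s11.png

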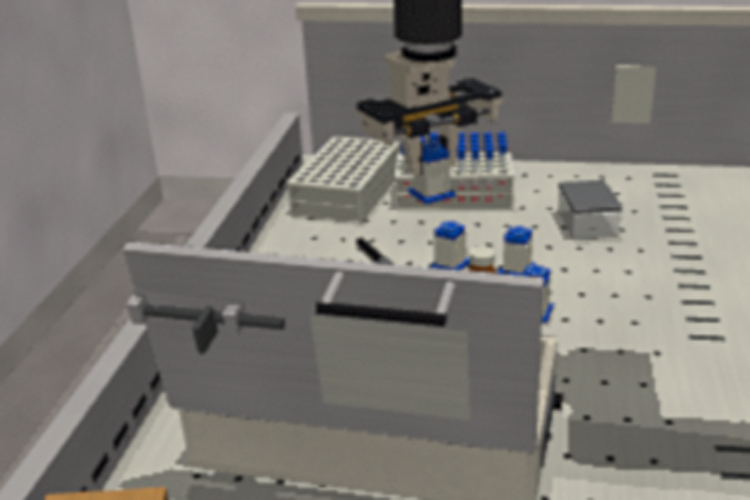

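Cartridge A is held upright. I'll place it.

```bash
python3 - <<'E'
from h import *
place(.12)
p,d=save("top","t12",(150,85,440,270),2.7)
for c in carts(d): print(c)
E
```

```text
t 47.49 pos [0.7427 0.0937 0.053 ] F [ 0.3 -0.1 -0.8] w 0.454
t 49.6 pos [0.7416 0.0936 0.239 ] F [-1.2  0.2 -1.5] w 0.661
(0.5796, -0.3191, 65.3, array([40., 41.]))
(0.4675, -0.3087, 77.4, array([40., 40.]))
(0.437, -0.1759, 80.1, array([41., 40.]))
```

View pics/t12.png

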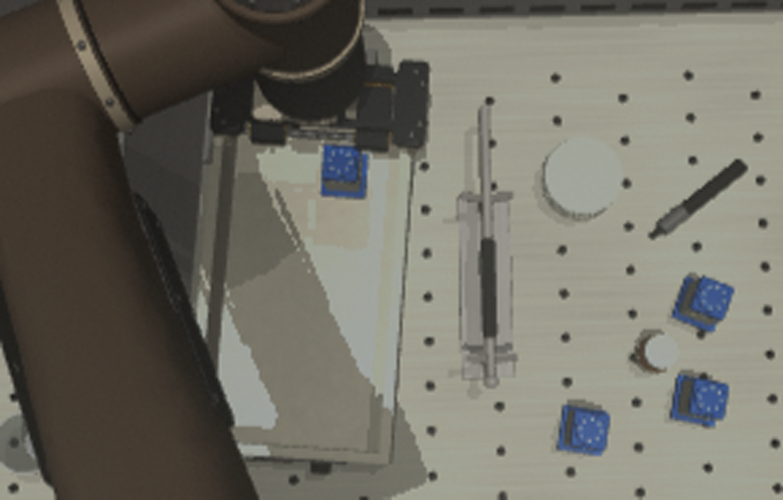

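A is upright in the chest at crop (344,170). Next is B.

```bash
python3 - <<'E'
from h import *
print(pick(.5798,-.3192,156))
place(.04)
p,d=save("top","t13",(150,85,440,270),2.7)
for c in carts(d): print(c)
E
```

```text
t 53.82 pos [ 0.58   -0.3192  0.0394] F [0.3 0.2 2.4] w 0.46
t 55.32 pos [ 0.579  -0.3188  0.2273] F [-0.4 -0.4 -1.2] w 0.456
0.45628604557495905
t 59.01 pos [0.663  0.1011 0.0529] F [ 0.7  0.4 -0.4] w 0.458
t 61.12 pos [0.6619 0.1009 0.2392] F [-1.5 -0.  -0.5] w 0.661
(0.4675, -0.3092, 76.0, array([39., 39.]))
(0.4372, -0.1758, 79.1, array([40., 40.]))
```

View pics/t13.png

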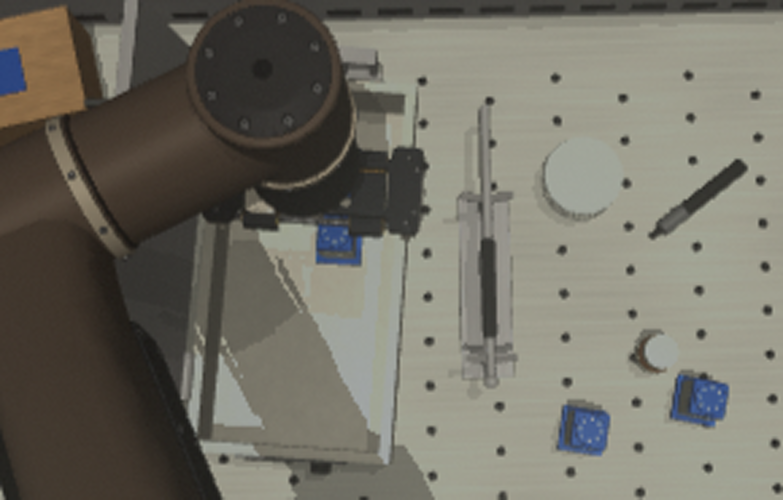

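B is in at crop (338,243). Next is C, with the jaws along x to stay clear of the jar.

```bash
python3 - <<'E'
from h import *
print(pick(.4676,-.3090,77))
place(-.04)
p,d=save("top","t14",(150,85,440,270),2.7)
for c in carts(d): print(c)
E
```

```text
t 65.37 pos [ 0.4678 -0.3091  0.0393] F [ 0.5 -0.3  2.1] w 0.453
t 66.87 pos [ 0.4668 -0.3086  0.2273] F [-0.1  0.1 -1.2] w 0.459
0.45896806579982335
t 70.58 pos [0.5834 0.1085 0.0529] F [-0.1  0.7 -0.6] w 0.453
t 72.68 pos [0.5823 0.1083 0.2394] F [-0.4 -0.3  0.1] w 0.657
(0.4371, -0.1761, 79.5, array([40., 40.]))
```

View pics/t14.png

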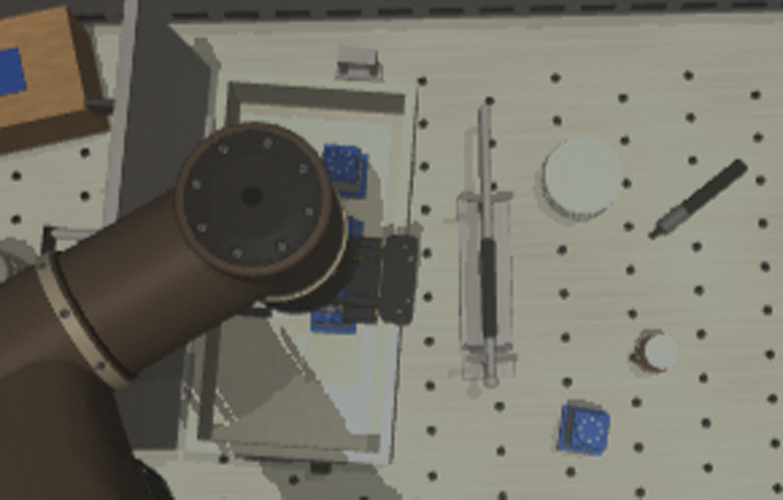

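C is in at crop (333,318). D is last.

```bash
python3 - <<'E'
from h import *
print(pick(.4371,-.1760,79.5+90))
place(-.12)
go(np.array([.5,-.3,.36]),RC)
p,d=save("top","t15",(150,85,440,270),2.7); st()
E
```

```text
t 76.48 pos [ 0.4373 -0.176   0.0392] F [-0.8  0.8  3. ] w 0.452
t 77.98 pos [ 0.4362 -0.1758  0.2275] F [-0.5 -0.6 -1.3] w 0.455
0.4551844680347602
t 81.25 pos [0.5037 0.116  0.0528] F [-0.3 -0.6 -0.7] w 0.451
t 83.36 pos [0.5027 0.1156 0.2395] F [-0.4 -0.1 -0.4] w 0.658
t 84.98 pos [ 0.5003 -0.299   0.3406] F [-0.8 -0.6 -0.6] w 0.661
```

View pics/t15.png

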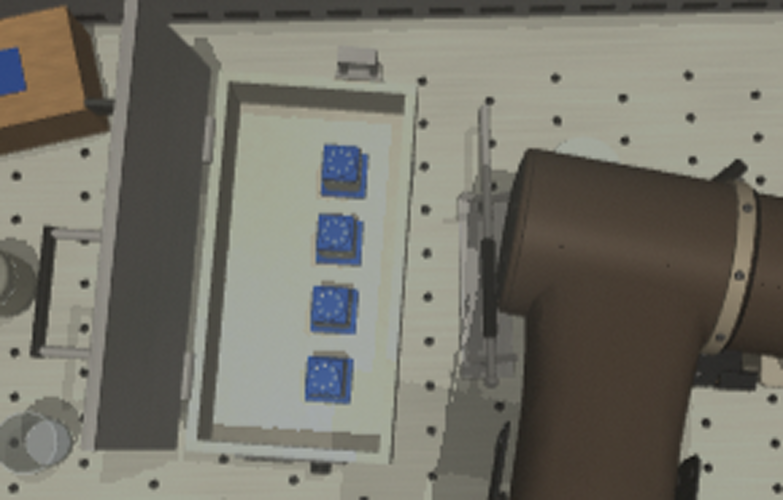

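All four stand upright in a row. I'll check their chest coordinates and take hold of the bar.

```bash
python3 - <<'E'
from h import *
d=np.load("pics/t15.npy")
for c in carts(d,.078,.094,(0,.2),(.4,.85)): 
    v=np.array([c[0],c[1],0])-C0; print((v@EX).round(4),(v@EY).round(4),c[2:])
P=cloud("top",d); Q=np.stack([(P-C0)@EX,(P-C0)@EY,P[...,2]],-1)
q=Q[(d>0)&(Q[...,2]>.25)&(Q[...,2]<.33)&(abs(Q[...,0]+.069)<.07)&(Q[...,1]>.17)&(Q[...,1]<.3)]; print('bar',len(q),np.median(q,0),bar(1.7),(bar(1.7)-C0)@EY)
robot.move_gripper(.32)
g=bar(1.69); go(g+[0,0,.12],RC); st()
line(g+[0,0,.03],RC,.1); st(); line(g,RC,.04); st()
E
```

```text
odd [240 116  60   6  88] [823. 109.] [178.   4.]
0.1182 -0.0307 (87.7, array([40., 40.]))
0.0397 -0.0305 (88.3, array([39., 38.]))
-0.0402 -0.0304 (87.6, array([39., 40.]))
-0.1206 -0.0305 (87.7, array([39., 39.]))
bar 354 [-0.07191727  0.20621173  0.31265611] [0.57648441 0.35061286 0.30755035] 0.2105296420567397
t 88.05 pos [0.5767 0.3476 0.4096] F [0.5 0.3 0.3] w 0.321
t 89.1 pos [0.5766 0.3487 0.3204] F [-0.1  0.3  0.1] w 0.318
t 90.0 pos [0.5764 0.3486 0.2898] F [ 0.2 -0.4  0.8] w 0.318
```

```bash
python3 - <<'E'
from h import *
robot.move_gripper(0); st()
for th in list(np.arange(1.6,.05,-.1))+[.03,0]:
    line(bar(th),RC,.07); print(round(th,2),end=' '); st()
    if np.linalg.norm(robot.read_force())>35: break
save("side","s16",(150,80,450,280),2.5)
E
```

```text
t 90.44 pos [0.5765 0.349  0.29  ] F [-0.7  2.   2.3] w 0.124
1.6 t 90.88 pos [0.5747 0.3298 0.2977] F [-1.7  3.4  5.5] w 0.128
1.5 t 91.36 pos [0.5725 0.3079 0.3038] F [-2.8  2.8  7.1] w 0.126
1.4 t 91.83 pos [0.5703 0.2852 0.3072] F [-2.3  1.7  6.3] w 0.125
1.3 t 92.31 pos [0.5681 0.2624 0.3085] F [-1.7  0.7  2.9] w 0.125
1.2 t 92.78 pos [0.5659 0.2394 0.3078] F [-1.  -0.8 -1.3] w 0.127
1.1 t 93.26 pos [0.5637 0.217  0.3051] F [-2.3 -0.5 -3. ] w 0.125
1.0 t 93.73 pos [0.5617 0.1952 0.3007] F [-6.3  0.3 -1.1] w 0.127
0.9 t 94.21 pos [0.5597 0.1739 0.2934] F [-5.5 -0.8 -0.8] w 0.121
0.8 t 94.68 pos [0.5578 0.1532 0.2841] F [-5.9 -0.1 -0.8] w 0.126
0.7 t 95.16 pos [0.556  0.1337 0.2726] F [-5.6 -0.8 -2.4] w 0.125
0.6 t 95.63 pos [0.5544 0.1154 0.2594] F [-5.7 -0.9 -2.3] w 0.129
0.5 t 96.11 pos [0.5528 0.0985 0.2444] F [-6.2  0.2 -3.1] w 0.125
0.4 t 96.58 pos [0.5515 0.083  0.2278] F [-6.1  0.8 -3.2] w 0.126
0.3 t 97.06 pos [0.5503 0.0694 0.2098] F [-6.1  0.9 -3.6] w 0.12
0.2 t 97.53 pos [0.5492 0.0574 0.1904] F [-5.2  0.3 -3.1] w 0.127
0.1 t 98.01 pos [0.5484 0.0476 0.1699] F [-4.9  0.2 -4.6] w 0.126
0.03 t 98.38 pos [0.5478 0.0418 0.1551] F [-6.3  0.1 -3.7] w 0.122
0 t 98.63 pos [0.5477 0.0399 0.1489] F [-5.9  1.7 -3.2] w 0.125
```

View pics/s16.png

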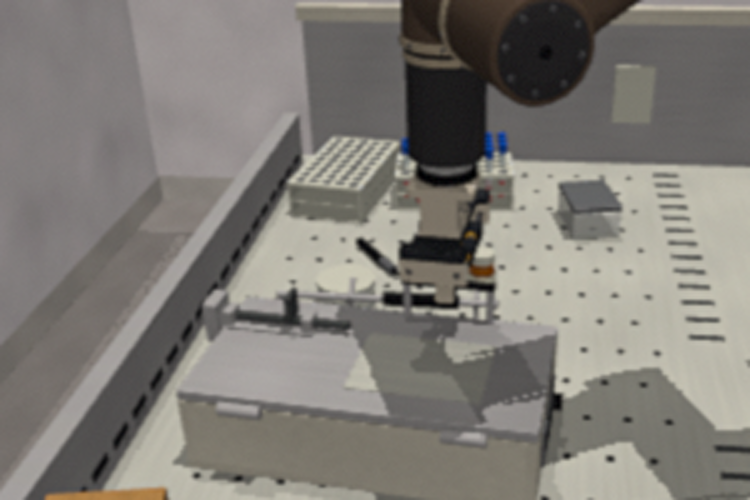

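```bash
python3 - <<'E'
from h import *
line(bar(0)-[0,0,.002],RC,.03); st()
robot.move_gripper(.4); robot.dwell(.5)
line(bar(0)+[0,0,.05],RC,.08); line(bar(0)+[0,0,.15],RC,.15)
robot.movej([-58.894,20.546,.682,0,-70.136,-16.507]); robot.dwell(.5); st()
save("top","t17",(150,85,440,270),2.7); save("side","s17",(150,120,450,320),2.5)
for n,f in(("top","t17"),("side","s17")):
    d=np.load(f"pics/{f}.npy"); P=cloud(n,d); Q=np.stack([(P-C0)@EX,(P-C0)@EY,P[...,2]],-1); x,y,z=Q[...,0],Q[...,1],Q[...,2]
    for ya,yb in((-.105,-.07),(-.02,.02),(.06,.1)):
        w=Q[(d>0)&(x>-.19)&(x<.0)&(y>ya)&(y<yb)&(z>.1)&(z<.14)]; print(n,'lid z',ya,np.median(w[:,2]).round(4))
    w=Q[(d>0)&(x>.05)&(x<.19)&(abs(y+.045)<.03)&(z>.155)&(z<.17)]; print('tab',np.median(w,0).round(4),w[:,0].min(),w[:,0].max())
d=np.load("pics/t17.npy");P=cloud("top",d)
def m(d,P,lo,hi,b):
    u0,v0,u1,v1=b; q=P[v0:v1,u0:u1].reshape(-1,3); q=q[(q[:,2]>lo)&(q[:,2]<hi)]; return q
d0=np.load("pics/top0.npy");P0=cloud("top",d0)
for nm,lo,hi,b in(('rodhandle',.084,.1,(320,165,342,215)),('rod',.076,.09,(322,120,340,165)),('jar',.05,.064,(380,200,410,228)),('dish',.035,.05,(345,130,385,170)),('marker',.01,.03,(385,140,432,175)),('spray',.1,.2,(120,165,170,210)),('beaker',.07,.1,(145,230,185,262))):
    print(nm,np.round(m(d0,P0,lo,hi,b).mean(0),4),np.round(m(d,P,lo,hi,b).mean(0),4))
E
```

```text
t 98.93 pos [0.5478 0.0399 0.1487] F [-13.2   1.4  12.1] w 0.124
t 104.99 pos [ 0.1702 -0.6532  0.2266] F [ 0.  -0.1  0.9] w 0.402
top lid z -0.105 0.1148
top lid z -0.02 0.1155
top lid z 0.06 0.1148
tab [ 0.1189 -0.0432  0.1647] 0.11560598697275835 0.12394287281556958
side lid z -0.105 0.1148
side lid z -0.02 0.1156
side lid z 0.06 0.1152
tab [ 0.1185 -0.0361  0.1646] 0.11538365287112155 0.12336157471795121
rodhandle [ 0.5946 -0.0685  0.0871] [ 0.598  -0.0689  0.0871]
rod [ 0.7328 -0.0696  0.0817] [ 0.7335 -0.0702  0.0817]
jar [ 0.5237 -0.2635  0.0575] [ 0.5225 -0.2614  0.0578]
dish [ 0.7286 -0.1841  0.0434] [ 0.7288 -0.1843  0.0433]
marker [ 0.7039 -0.3237  0.0163] [ 0.7051 -0.3252  0.0166]
spray [0.6192 0.4776 0.1318] [0.6191 0.4775 0.1316]
beaker [0.4422 0.4429 0.0809] [0.4418 0.4433 0.0804]
```

View pics/t17.png

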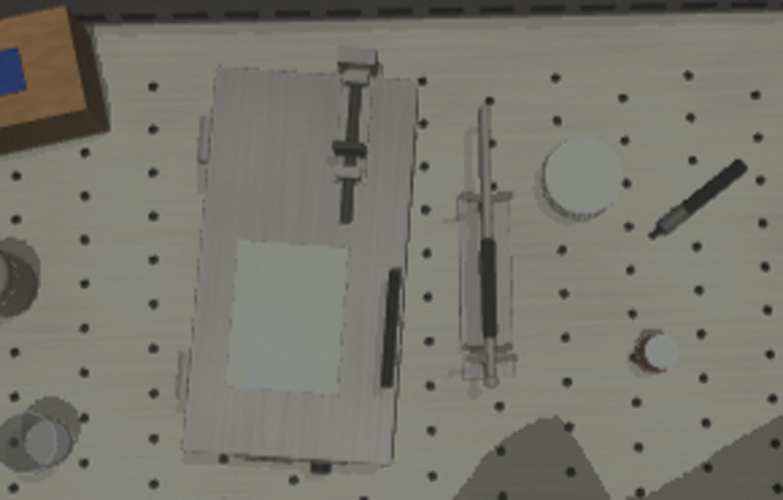

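View pics/s17.png

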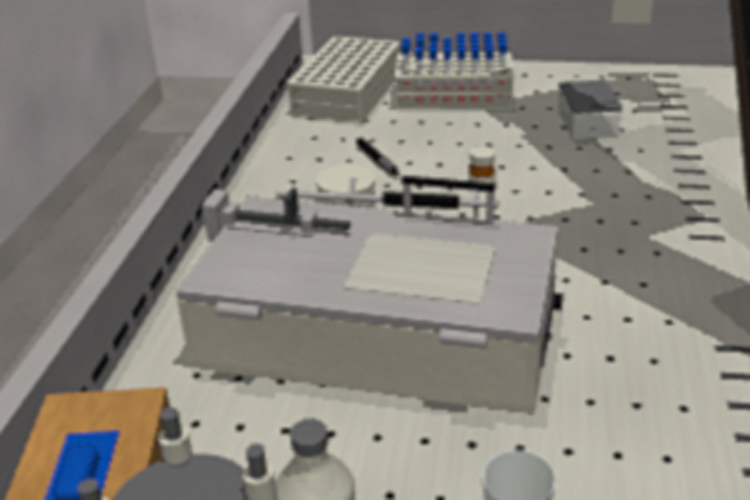

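The lid is flat at z=0.115 everywhere, the tab is at x≈0.119 (bolt drawn about 45 mm), the rod is in both forks and the bystanders have not moved. Handing in.

```bash
python3 -c "
from rig import robot
robot.job_done(); print(robot.read_t())"
```

```text
the job is handed in; nothing more can be done
the job is handed in; nothing more can be done
```

The whole task was carried out and handed in at about 105 s of the 210 s allowed. Handing in gives no verdict, so the result rests on my own checks.

I drew the bolt with the hook rod, laid the rod back in its cradle and swung the lid open to its stop. All four cartridges went into the chest at x ≈ 0.118, 0.040, -0.040 and -0.121 m, y ≈ -0.03 m. Then I swung the lid shut and moved the arm back to its starting pose.

Final camera checks:
- **Lid:** flat, with its top face at 0.115 m across its width, so it is shut.
- **Bolt:** tab at chest x ≈ 0.119 to 0.120 m, so it is fully drawn, about 45 mm.
- **Rod:** handle and rod within about 4 mm of where they started, level in both forks. The hook was last measured hanging straight down just before I laid the rod back; I did not measure it again in the cradle.
- **Cartridges:** upright and in place just before the lid closed. They cannot be seen with it shut.
- **Bystanders:** the jar, dishes, marker, spray bottle and beaker moved no more than about 3 mm. I did not measure the tip box.

**Disagreement found:** the first bolt tab reading sat about 6 mm short of home relative to the lid edges. I took the lid edges as the reference, and the tab's final position then agreed with a fully drawn bolt.

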